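# Find the brass plug in the lidded tubs and log its weight

## Robot

A 6-joint arm with a two-finger parallel gripper is mounted at the origin on the work surface. World frame = base frame: x ahead of the robot, y to its left, z up, the work surface at z = 0. Lengths are in mm, angles in rad, forces in N, time in s.
With the tool pointing down it reaches from about 300 to 750 mm from the base axis. Payload 8.5 kg.
Tool frame: the origin (TCP) lies between the finger pads; the fingertips stand env.tips_ahead ahead of it and the grasp point (between the pads) is the TCP (env.tips_ahead is the distance from the TCP to the fingertips, in mm); y points along the fingers, x is the direction in which the jaws open and shut, and the axes are right-handed (so a half turn about y gives the same grasp; the last joint's range is limited). The gripper opens to 88 mm and grips with 3 to 60 N. Pads are 18 mm wide; open, the fingers measure 123 mm over their backs; the gripper's body (75 mm by 187 mm) begins 45 mm behind the grasp point.
Start: joints at [-1.517, 0.381, 1.297, -0, 1.464, -0.215], TCP at [146.061, -530.233, 237.748] pointing down, gripper open.
Joint ranges: [-3.11, 3.11], [-0.89, 2.33], [0.22, 2.48], [-1.42, 4.56], [0.17, 2.85], [-2.88, 2.88]. Speed limits (rad/s): [2.39, 2.39, 3.14, 3.14, 3.14, 3.14].

## Interface

Orientations are given as a unit quaternion [x, y, z, w].
In Python, from bench import env gives the robot as it stands.
- The arm moves only by the shell command python3 -m handwheel 'ROWS' [FORCE]. ROWS is JSON, a list that holds one entry, the list of rows, each a list of 7 numbers: the shift along the tool's x, y, z each as a share of 0.025 m, from -1 to 1, then the turn, a rotation vector about the tool's x, y, z each as a share of 0.15 rad, from -1 to 1, then the closure, from 0 (fully open) to 1 (shut). A call has exactly 10 rows; each row shifts and turns the pose as measured when the row begins, along the tool's axes as they then stand; what a row does not reach is not made up. A row lasts 1/10 s, in which the tool goes at most 50 mm and 8.59 degrees, less where a joint would pass 70% of its speed; a pose out of reach is approached as far as the arm can. A call with a number of a shift or a turn outside -1 to 1 is refused whole. A call with a gripper value outside its range is refused whole. The fingers move at their own pace and stop on an object; FORCE is the grip in N (left out, the last holds). Time passes only in rows, so rows that do not move let the fingers close, or fill a call up. It gives the time, the measured TCP pose, the force and the opening at its end, in the units of the state.
- env.read_state(): the state, without advancing time (a new reading comes with each control period).
- env.capture(name): name is "scene" or "top"; returns (picture, depth): 384x512x3 uint8, red, green, blue; 384x512 float32, mm along the optical axis (not along the pixel's ray), 0 where there is no reading.
- env.get_calibration(name): a dict with "vfov" (degrees; the focal length in pixels is half the picture's height over the tangent of half this angle, whatever the lens; pixels are square), "cx", "cy" (the principal point, pixels), "cam_to_world" (4x4, takes a point from camera to world coordinates). Camera axes: x right, y up, looking along -z (the intrinsics and any distortion apply to the point x, -y, -z); pixel columns grow to the right and rows downward; lengths in mm; the calibration is good to about 2 mm. A picture is of the moment at which its call begins. get_calibration takes no time and is no camera call.
- env.job_done(): hands the job in, once; it reports no verdict.
Trained networks look in the newest picture that a camera, given by its name, has taken for a name from the list of things; names that differ only in an ending like _2 or _b are one class to them, and where a whole thing is asked for, a point or a joint stands for the part that bears it (a point fixed in the world has none). Each returns a list of dicts, best first, with "score" (0 to 1); they miss things now and then, are a little off and sometimes report something else, mostly with a low value. They report only what shows in the picture. A call takes as long as a camera call. They do not tell look-alikes from the thing itself.
- env.recognise(camera, query): "point" ([x, y, z] in mm, in world coordinates, good to about 4 mm: the middle of the surface that is visible of it).
- env.pinpoint(camera, query): "point" ([x, y, z] in mm, in world coordinates, good to about 4 mm: a listed point, or the origin of a listed thing).
The state is a dict: "clock": time; "joint_positions": joint angles; "qvel": joint speeds; "effort": joint torques, N m; "ee_pos": TCP position; "orientation": TCP orientation; "force": force on the tool from outside, world axes, zero at the start; "torque": the same for the moment, N m; "finger_gap": opening from 0.0 (shut) to 1.0 (fully open).
Only numpy, scipy, OpenCV 4.12 (cv2) and the standard library are available. Lean on these libraries where they do the work, as an engineer would, in place of code of your own. Each camera call takes 0.05 s, during which the arm holds its last target.

## Task

One of the three lidded tubs on the sloped rack holds the brass plug (the others hold white spacers): lift the lids to find it, set the plug down gently on the scale's pan, then, with the plug resting there, push the red record slide fully to its end and let it spring back home. Leave the plug on the pan, all three tubs closed with their lids properly on, and the other things on the bench where they are.

Things in the scene. Friction and masses are not known exactly. Their poses are not given: they have to be found in the camera images.
- rack: Fixed blue rack, 400 wide, sloping 30 deg, origin on the bench under its middle, y along the row. Its three identical aluminium tubs, 130 mm apart, lean to the robot. On each tub's floor stands one part: in one tub (unknown, changes) the brass plug, yellow, 32 diameter x 44 tall, about 0.30 kg; in the other two a white nylon spacer, 22 diameter x 30 tall, 0.02 kg.
- tub_a_lidspot (a point): Right-hand tub (lowest y). Point on the tub's axis 18 mm above its rim: where the middle of a closed lid's grip bar sits. z = tub axis, y = along the row, x = up the slope. Tub 114 outside and 106 inside diameter, 60 tall, 55 deep. A floor rib holds the part inside: its axis is parallel to z, 2 to 11 mm towards -x and within 8 mm in y of the tub's; the plug's top is 11 mm below the rim.
- tub_b_lidspot (a point): Middle tub: the same point and sizes as for the right-hand tub.
- tub_c_lidspot (a point): Left-hand tub (highest y): the same point and sizes as for the right-hand tub.
- lid_a_grip (a point): Loose round black lid, closed on the right-hand tub at the start. Point: middle of its white grip bar, 42 long (x) x 14 (y) x 26 high; z = lid axis, outward. Disc 120 diameter x 5, underside 18 mm below the point; under it a tapered 99-diameter boss, 7 deep, sits in the tub's mouth with 3.5 mm play. 0.08 to 0.13 kg. Laid flat on its boss, the point is 25 mm up.
- lid_b_grip (a point): The same lid, on the middle tub at the start; lids fit any tub, any way round.
- lid_c_grip (a point): The same lid, on the left-hand tub at the start.
- mat_top (a point): Centre of the top of a black rubber mat, 110 x 110 x 3, fixed flat on the bench: a clear place to lay a lid for a while (not compulsory).
- pan_top (a point): Centre of the top face of the check scale's flat round steel pan, 110 diameter, 4 thick, 86 mm above the bench when empty; z up, x = along the scale away from its slide. It sinks as it is loaded. The white scale housing under it (230 x 160 x 50 tall) is fixed.
- pan (a joint): How far the pan has sunk, m: 0 empty, spring 368 N/m, about 0.008 under the brass plug, bottom stop at 0.022.
- slide_tab (a point): Centre of the red upright tab of the scale's record slide, on top of the housing, 120 mm in front of the pan centre: 22 (x) x 12 (y) x 26 tall, its top 77.5 mm above the bench and its foot 51.5 mm; the flat top of the housing (z = 50 mm) is clear for 50 mm behind the tab's -y face. It slides along its own +y (y axis of this point, axes as the scale's).
- slide (a joint): Travel of the record slide, m: 0 at home, 0.040 at its end stop; its spring pushes it home with 2 N at home and 6 N at the end.
- driver_mid (a point): Bystander: black-handled screwdriver, 170 long, lying at the left of the rack; point near its middle.
- red_bin: Bystander: small open red tray, 100 x 100 x 35; origin under its centre.
- mouse: Bystander: black computer mouse, 62 across, 32 high; origin under its centre.
- flange: Bystander: aluminium ring, 70 diameter, 12 high; origin under its centre.
- jar: Bystander: amber jar, 60 diameter, 80 high; origin under its centre.
- spool: Bystander: blue plastic cylinder, 44 diameter, 45 high; origin under its centre.
There are look-alikes about, which are no part of the job. What is shaped like the part that bears lid_c_grip but purple is not meant.

How it is judged (in metres and radians):
On the way, in this order (a step that is already met when the one before it is completed fails the run):
1. a lid has been lifted off (distance of any of lid_a_grip, lid_b_grip, lid_c_grip from where it was at the start of the episode above 0.04 m), for 0.1 s.
2. the brass plug's weight rests on the pan, clear of the fingers (value of joint pan between 0.0065 and 0.0095 m and contact force between the fingers and anything else below 0.3 N), for 0.3 s.
3. the slide is pushed to its end while the plug is on the pan (value of joint pan between 0.0065 and 0.0095 m and value of joint slide above 0.036 m), for 0.05 s.
4. the slide has sprung back home (value of joint pan between 0.0065 and 0.0095 m and value of joint slide below 0.003 m), for 0.1 s.
At the end, for the whole second after the job is handed in: The pan is sunk 6.5 to 9.5 mm by the plug's weight, the record slide is within 3 mm of home, and every tub has a lid seated on it (any of the three; grip bar within 7 mm of its closed place and within 0.08 rad of the tub's axis) (all of step 4 and ((distance between lid_a_grip and tub_a_lidspot below 0.007 m and angle between the z axis of lid_a_grip and the z axis of tub_a_lidspot, either way round below 0.08 rad) or (distance between lid_b_grip and tub_a_lidspot below 0.007 m and angle between the z axis of lid_b_grip and the z axis of tub_a_lidspot, either way round below 0.08 rad) or (distance between lid_c_grip and tub_a_lidspot below 0.007 m and angle between the z axis of lid_c_grip and the z axis of tub_a_lidspot, either way round below 0.08 rad)) and ((distance between lid_a_grip and tub_b_lidspot below 0.007 m and angle between the z axis of lid_a_grip and the z axis of tub_b_lidspot, either way round below 0.08 rad) or (distance between lid_b_grip and tub_b_lidspot below 0.007 m and angle between the z axis of lid_b_grip and the z axis of tub_b_lidspot, either way round below 0.08 rad) or (distance between lid_c_grip and tub_b_lidspot below 0.007 m and angle between the z axis of lid_c_grip and the z axis of tub_b_lidspot, either way round below 0.08 rad)) and ((distance between lid_a_grip and tub_c_lidspot below 0.007 m and angle between the z axis of lid_a_grip and the z axis of tub_c_lidspot, either way round below 0.08 rad) or (distance between lid_b_grip and tub_c_lidspot below 0.007 m and angle between the z axis of lid_b_grip and the z axis of tub_c_lidspot, either way round below 0.08 rad) or (distance between lid_c_grip and tub_c_lidspot below 0.007 m and angle between the z axis of lid_c_grip and the z axis of tub_c_lidspot, either way round below 0.08 rad))); the robot touches nothing.
It fails at once if the plug is slammed down or the pan pressed to its bottom stop (value of joint pan above 0.021 m).
It fails at once if a bystander is shifted by more than 30 mm (distance of any of driver_mid, red_bin, mouse, flange, jar, spool from where it was at the start of the episode above 0.03 m).
It also fails if it takes over 72 s, if anything falls off the work surface, if the arm or the gripper's body presses on something with over 40 N, if the wrist force passes 120 N, or if a joint passes its speed limit or range.

## Working session

There is one attempt and no reset: what is moved stays moved. The work goes in short steps, Python scripts to look and compute and a shell command to move; the robot and the scene stay as the last step left them, time stands still between calls to the robot, and variables do not carry over. Pictures are saved under pics/ and viewed, and the job is handed in when it is done.

```bash
ls; mkdir -p pics; cat > h.py <<'E'
import numpy as np, cv2, sys
from scipy.spatial.transform import Rotation as R
from bench import env
def cap(cam,name):
    p,d=env.capture(cam); cv2.imwrite(f'pics/{name}.png',cv2.resize(p[:,:,::-1],(800,600),interpolation=cv2.INTER_CUBIC)); np.save(f'pics/{name}_d.npy',d); np.save(f'pics/{name}_p.npy',p); return p,d
def world(cam,d,us,vs):
    c=env.get_calibration(cam); f=192/np.tan(np.radians(c['vfov']/2)); T=np.array(c['cam_to_world'])
    us=np.asarray(us,float);vs=np.asarray(vs,float); z=d[vs.astype(int),us.astype(int)]
    P=np.stack([(us-c['cx'])/f*z,-(vs-c['cy'])/f*z,-z,np.ones_like(z)],-1)
    return (P@T.T)[...,:3]
def st():
    s=env.read_state(); return s
def goto(p,Rm):
    """print tool-frame shift (mm) & rotvec from current to target"""
    s=st(); R0=R.from_quat(s['orientation']); dp=R0.inv().apply(np.array(p)-np.array(s['ee_pos']))
    rv=(R0.inv()*R.from_matrix(Rm)).as_rotvec()
    print('clock',s['clock'],'pos',np.round(s['ee_pos'],1)); print('tool shift mm',np.round(dp,1),'shares',np.round(dp/25,2)); print('rv',np.round(rv,3),'shares',np.round(rv/.15,2))
    return dp,rv
E
python3 - <<'E'
from h import *
s=st(); print({k:np.round(v,3) for k,v in s.items()}, env.tips_ahead)
print(R.from_quat(s['orientation']).as_matrix().round(3))
for c in ['scene','top']:
    k=env.get_calibration(c); print(c,{a:np.round(b,3) for a,b in k.items()})
    cap(c,c+'0')
for c in ['scene','top']:
  for q in ['rack','tub_b_lidspot','lid_b_grip','mat_top','pan_top','slide_tab','driver_mid']:
    print(c,q,[(np.round(r['point'],0).tolist(),round(r['score'],2)) for r in env.pinpoint(c,q)])
print(st()['clock'])
E
```

```text
pics
{'clock': np.float64(0.0), 'joint_positions': array([-1.517,  0.381,  1.298, -0.   ,  1.464, -0.215]), 'qvel': array([-0.   , -0.   , -0.002, -0.001, -0.001, -0.001]), 'effort': array([ 0.0000e+00, -4.3794e+01, -2.2456e+01,  7.1000e-02,  3.5000e-02,
       -0.0000e+00]), 'ee_pos': array([ 146.059, -529.962,  237.136]), 'orientation': array([-0.562,  0.429, -0.428,  0.563]), 'force': array([ 0.322,  0.221, -0.401]), 'torque': array([-0.01 ,  0.058, -0.032]), 'finger_gap': np.float64(0.998)} 19.0
[[ 0.266 -0.     0.964]
 [-0.964  0.001  0.266]
 [-0.001 -1.     0.   ]]
scene {'vfov': np.float64(57.999), 'cx': np.float64(251.349), 'cy': np.float64(191.226), 'cam_to_world': array([[-5.37000e-01, -6.68000e-01,  5.15000e-01,  9.86781e+02],
       [ 8.43000e-01, -4.13000e-01,  3.44000e-01,  3.45561e+02],
       [-1.60000e-02,  6.19000e-01,  7.85000e-01,  8.32213e+02],
       [ 0.00000e+00,  0.00000e+00,  0.00000e+00,  1.00000e+00]])}
top {'vfov': np.float64(55.685), 'cx': np.float64(259.938), 'cy': np.float64(189.795), 'cam_to_world': array([[ 2.700000e-02,  9.860000e-01, -1.630000e-01,  3.271960e+02],
       [-1.000000e+00,  2.700000e-02, -4.000000e-03,  6.602000e+00],
       [ 1.000000e-03,  1.630000e-01,  9.870000e-01,  1.146139e+03],
       [ 0.000000e+00,  0.000000e+00,  0.000000e+00,  1.000000e+00]])}
scene rack [([639.0, 99.0, 5.0], 0.75)]
scene tub_b_lidspot []
scene lid_b_grip [([601.0, 95.0, 116.0], 0.62)]
scene mat_top []
scene pan_top []
scene slide_tab [([397.0, -382.0, 64.0], 0.48)]
scene driver_mid [([493.0, 352.0, 9.0], 0.95)]
top rack [([606.0, 94.0, 115.0], 0.67)]
top tub_b_lidspot [([515.0, -356.0, 87.0], 0.58), ([693.0, -323.0, -0.0], 0.24)]
top lid_b_grip [([602.0, 95.0, 115.0], 0.6)]
top mat_top [([447.0, 30.0, 4.0], 0.98)]
top pan_top [([514.0, -356.0, 89.0], 0.86)]
top slide_tab [([399.0, -383.0, 64.0], 0.59), ([392.0, 276.0, 2.0], 0.28)]
top driver_mid [([498.0, 347.0, 8.0], 0.63)]
0.8
```

View pics/scene0.png

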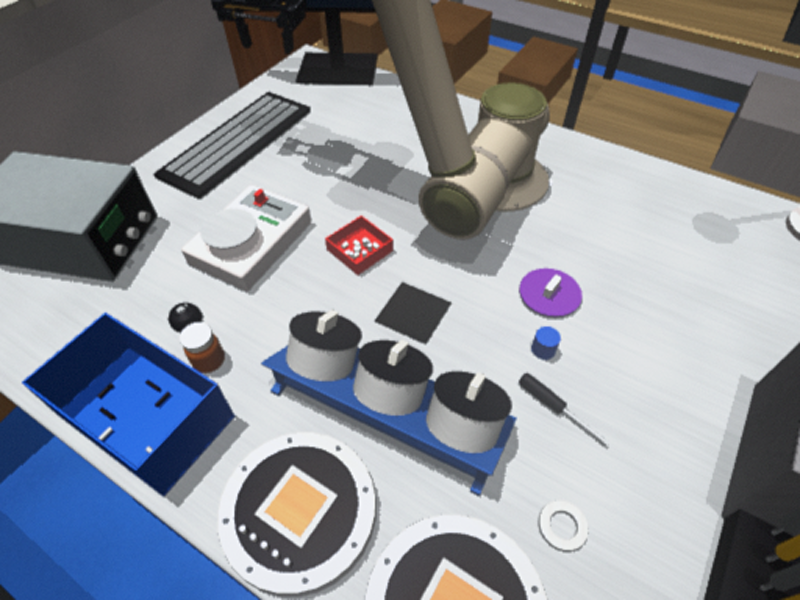

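View pics/top0.png

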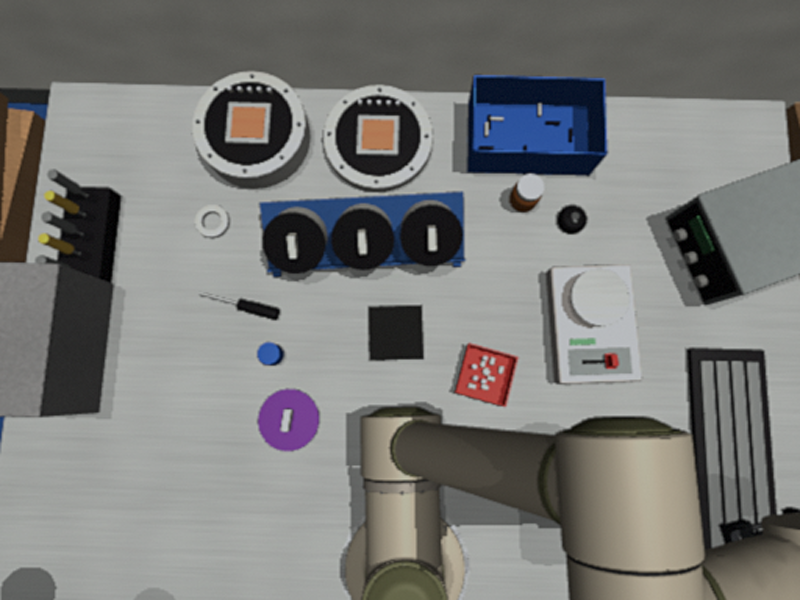

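```bash
cat > m.py <<'E'
from h import *
for cam in ['top','scene']:
    p=np.load(f'pics/{cam}0_p.npy').astype(int); d=np.load(f'pics/{cam}0_d.npy')
    V,U=np.mgrid[0:384,0:512]; W=world(cam,d,U.ravel(),V.ravel()).reshape(384,512,3)
    np.save(f'pics/{cam}0_w.npy',W)
    reg=(abs(W[...,0]-600)<90)&(abs(W[...,1]-95)<220)&(W[...,2]>60)&(W[...,2]<190)&(d>0)
    mx=p.max(-1); mn=p.min(-1)
    black=reg&(mx<75)
    n,l,s,c=cv2.connectedComponentsWithStats(cv2.morphologyEx(black.astype(np.uint8),cv2.MORPH_OPEN,np.ones((2,2),np.uint8)))
    for i in range(1,n):
        if s[i,4]>250:
            q=W[l==i]; ctr=np.median(q,0)
            for _ in range(3):
                A=np.c_[q[:,:2],np.ones(len(q))]; co=np.linalg.lstsq(A,q[:,2],rcond=None)[0]; r=q[:,2]-A@co; q=q[abs(r)<3]
            nn=np.array([-co[0],-co[1],1]); nn/=np.linalg.norm(nn)
            hull=cv2.convexHull(q[:,:2].astype(np.float32)); e=cv2.fitEllipse(hull)
            ec=np.array(e[0]); ec3=np.r_[ec,co[:2]@ec+co[2]]
            print(cam,'disc',s[i,4],'n',nn.round(3),'ctr',ec3.round(1),'axes',np.round(e[1],1),'-> grip pt',(ec3+13*nn).round(1), 'tilt',np.degrees(np.arccos(nn[2])).round(1))
    wh=reg&(mn>120)&(mx-mn<60)
    n,l,s,c=cv2.connectedComponentsWithStats(wh.astype(np.uint8))
    for i in range(1,n):
        if s[i,4]>15:
            q=W[l==i]; print(cam,'white',s[i,4],'px',c[i].round(0),'med',np.median(q,0).round(1),'min',q.min(0).round(0),'max',q.max(0).round(0))
E
python3 m.py
```

```text
top disc 1151 n [ 0.463 -0.186  0.866] ctr [619.2 -30.1 106.4] axes [  9.6 120.5] -> grip pt [625.3 -32.5 117.7] tilt 29.9
top disc 1160 n [0.224 0.123 0.967] ctr [605.9  96.8 106.3] axes [ 11.3 123.9] -> grip pt [608.8  98.4 118.8] tilt 14.8
top disc 1163 n [-0.059  0.235  0.97 ] ctr [592.5 223.4 105.2] axes [ 18.2 126. ] -> grip pt [591.7 226.5 117.8] tilt 14.0
top white 74 px [276. 152.] med [605.5 -33.1 129.9] min [588. -44.  94.] max [628. -27. 141.]
top white 71 px [231. 155.] med [595.   96.1 129.9] min [577.  90.  92.] max [613. 102. 144.]
top white 71 px [186. 158.] med [583.9 224.6 128.9] min [566. 218.  91.] max [604. 232. 140.]
scene disc 690 n [-0.597 -0.14   0.79 ] ctr [629.3 -18.9 112.2] axes [ 13.6 115.4] -> grip pt [621.5 -20.7 122.5] tilt 37.8
scene disc 824 n [-0.555 -0.074  0.829] ctr [619.6 105.5 112.4] axes [ 13.6 118.7] -> grip pt [612.4 104.6 123.1] tilt 34.0
scene disc 970 n [-0.579 -0.06   0.813] ctr [610.1 226.2 112.5] axes [ 14.7 133.4] -> grip pt [602.6 225.5 123.1] tilt 35.6
scene white 87 px [208. 205.] med [623.  -32.4 128.2] min [581. -67.  82.] max [637. -24. 140.]
scene white 499 px [200. 229.] med [677.1 -10.4 105.1] min [651. -81.  71.] max [690.  19. 129.]
scene white 98 px [253. 225.] med [612.1  97.1 127.6] min [566.  71.  78.] max [627. 105. 140.]
scene white 713 px [244. 252.] med [669.5 109.8 100.2] min [644.  51.  68.] max [690. 147. 128.]
scene white 112 px [304. 247.] med [602.3 226.5 128.1] min [559. 210.  82.] max [616. 234. 139.]
scene white 856 px [293. 274.] med [658.4 234.3  99.1] min [632. 176.  68.] max [679. 277. 129.]
```

```bash
cat > m2.py <<'E'
from h import *
psi=np.arctan2(21.6,257.7); cx_=np.array([np.cos(psi),np.sin(psi),0]); n=-.5*cx_+np.array([0,0,.866]); xs=.866*cx_+np.array([0,0,.5]); ys=np.cross(n,xs)
def fit(cam,tag,zone,off):
    p=np.load(f'pics/{tag}_p.npy').astype(int); d=np.load(f'pics/{tag}_d.npy')
    V,U=np.mgrid[0:384,0:512]; W=world(cam,d,U.ravel(),V.ravel()).reshape(384,512,3)
    c=env.get_calibration(cam); T=np.array(c['cam_to_world']); f=192/np.tan(np.radians(c['vfov']/2))
    for g in zone:
        q=W-np.array(g); h=q@n; a=q@xs; b=q@ys
        m=(abs(h+13)<6)&(a*a+b*b<72**2)&(d>0)
        mb=m&(p.max(-1)<80)&(a*a+b*b<50**2)
        h0=np.median(h[mb]); 
        m=(abs(h-h0)<4)&(a*a+b*b<75**2)&(d>0)&(p.max(-1)<80)
        cs,_=cv2.findContours(cv2.morphologyEx(m.astype(np.uint8),cv2.MORPH_CLOSE,np.ones((5,5),np.uint8)),0,1)
        k=cv2.convexHull(max(cs,key=cv2.contourArea)); e=cv2.fitEllipse(k)
        u,v=e[0]; ray=T[:3,:3]@np.array([(u-c['cx'])/f,-(v-c['cy'])/f,-1]); o=T[:3,3]
        pl=np.array(g)+h0*n; t=((pl-o)@n)/(ray@n); ctr=o+t*ray
        # bar
        ba=(h>6)&(h<20)&(abs(a)<40)&(abs(b)<30)&(p.min(-1)>110)
        bq=np.c_[a[ba],b[ba]]; bt=np.array(g)+bq.mean(0)[0]*xs+bq.mean(0)[1]*ys+np.median(h[ba])*n
        r=cv2.minAreaRect(bq.astype(np.float32)); _,_,vt=np.linalg.svd(bq-bq.mean(0)); ang=np.degrees(np.arctan(vt[0,1]/vt[0,0]))
        print(cam,'h0',h0.round(1),'ell axes mm',np.round(np.array(e[1])*t/f,1),'grip from disc',(ctr+13*n).round(1),'from bar',(bt-13*n).round(1),'bar ang in lid xy deg',ang.round(1),np.round(r[1],0),len(bq))
if __name__=='__main__':
    print(psi,n,xs,ys)
    G=[[612,-32,118],[603,96.5,118],[592,226,118]]
    for cam in ['top','scene']: fit(cam,cam+'0',G,0)
    for cam in ['top','scene']:
        for k in 'abc':
            pass
        print([np.round(r['point'],1) for r in env.pinpoint(cam,'lid_a_grip')],[np.round(r['point'],1) for r in env.pinpoint(cam,'tub_a_lidspot')])
E
python3 m2.py
```

```text
0.08362292741958598 [-0.49825282 -0.04176275  0.866     ] [0.86297388 0.07233308 0.5       ] [-0.08352183  0.99646179  0.        ]
top h0 -12.7 ell axes mm [113.  134.7] grip from disc [611.8 -26.1 118.6] from bar [612.  -32.5 118.2] bar ang in lid xy deg -1.8 [12. 40.] 70
top h0 -11.8 ell axes mm [111.2 146.6] grip from disc [601.9  97.  118.8] from bar [602.   96.6 118.6] bar ang in lid xy deg -2.0 [12. 43.] 65
top h0 -11.8 ell axes mm [112.4 134.7] grip from disc [591.5 221.  118.9] from bar [591.  225.5 118.7] bar ang in lid xy deg -2.1 [14. 41.] 70
scene h0 -14.3 ell axes mm [ 58.5 131.2] grip from disc [619.7 -22.8 121.4] from bar [617.3 -31.4 119.3] bar ang in lid xy deg -1.3 [43. 13.] 52
scene h0 -13.6 ell axes mm [ 62.  131.6] grip from disc [609.6  93.5 120.9] from bar [607.4  97.7 119.6] bar ang in lid xy deg -0.6 [13. 43.] 58
scene h0 -13.9 ell axes mm [ 62.4 135.6] grip from disc [599.1 222.3 120.8] from bar [596.5 226.7 119. ] bar ang in lid xy deg -0.4 [44. 14.] 70
[array([612.5, -35.6, 117.2])] []
[array([609.9, -26.4, 114.1]), array([603.5,  94.4, 118.9])] []
```

```bash
python3 - <<'E'
import cv2,numpy as np
p=np.load('pics/top0_p.npy')[:,:,::-1]
cv2.imwrite('pics/topcrop.png',cv2.resize(p[115:185,155:310],(775,350),interpolation=cv2.INTER_NEAREST))
cv2.imwrite('pics/scalecrop.png',cv2.resize(p[160:255,340:420],(505,600),interpolation=cv2.INTER_NEAREST))
E
```

```text
(no output)
```

View pics/topcrop.png

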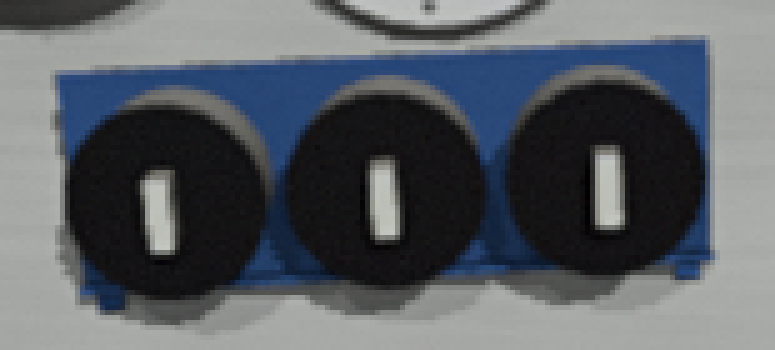

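View pics/scalecrop.png

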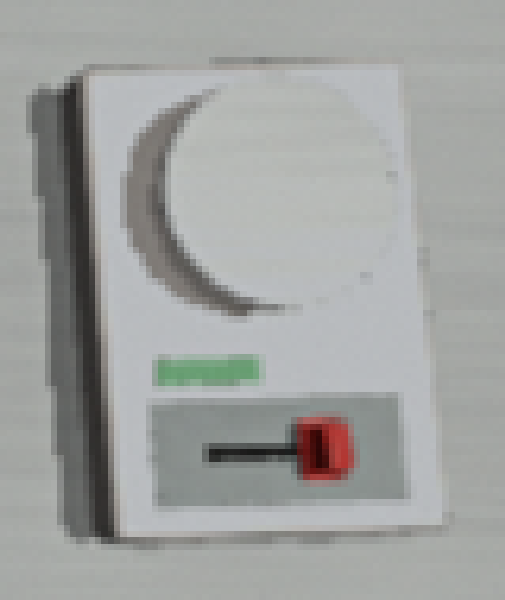

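```bash
cat > m3.py <<'E'
from h import *
for cam in ['top','scene']:
    p=np.load(f'pics/{cam}0_p.npy').astype(int); W=np.load(f'pics/{cam}0_w.npy')
    near=(abs(W[...,0]-470)<170)&(abs(W[...,1]+360)<130)
    hs=near&(abs(W[...,2]-50)<5)
    q=W[hs][:,:2].astype(np.float32); r=cv2.minAreaRect(q); print(cam,'housing',np.round(r[0],1),np.round(r[1],1),r[2])
    pn=near&(abs(W[...,2]-86)<5); q=W[pn]; c,rad=cv2.minEnclosingCircle(q[:,:2].astype(np.float32)); print('pan',np.round(c,1),rad,np.median(q[:,2]),q[:,:2].mean(0))
    rd=near&(p[...,0]>110)&(p[...,1]<70)&(W[...,2]>52)&(W[...,1]<-340)&(W[...,0]>350)
    q=W[rd]; print('tab',len(q),q.mean(0).round(1),q.min(0).round(0),q.max(0).round(0))
    t=q[q[:,2]>73]; print('tabtop',len(t),t.mean(0).round(1))
    gr=near&(p[...,1]-p[...,0]>50)&(abs(W[...,2]-50)<6); q=W[gr]; print('green',q.mean(0))
E
python3 m3.py
```

```text
top housing [ 469.  -356.3] [229.9 159.9] 3.4107799530029297
pan [ 477.9 -357.7] 90.81805419921875 86.1013209461671 [ 512.97023202 -354.1480587 ]
tab 33 [ 393.8 -381.    71.1] [ 382. -389.   52.] [ 405. -373.   83.]
tabtop 23 [ 395.7 -381.    78.2]
green [ 429.95111627 -331.11872841   51.01910431]
scene housing [ 472.6 -356.6] [230.8 160.4] 3.3750123977661133
pan [ 519.8 -356.6] 58.3939094543457 86.094166701566 [ 518.49270909 -353.21345976]
tab 30 [ 401.3 -379.5   65.6] [ 387. -391.   53.] [ 411. -372.   79.]
tabtop 14 [ 400.8 -380.6   77.1]
green [ 433.10122902 -331.54562784   50.91086524]
```

```bash
cat >> h.py <<'E'
psi=0.0836; _c=np.array([np.cos(psi),np.sin(psi),0]); n=-.5*_c+np.array([0,0,.866]); xs=.866*_c+np.array([0,0,.5]); ys=np.cross(n,xs)
RT=np.stack([-ys,-n,xs],1)   # tilted tool for tubs
def RD(yaw): # tool down, jaw axis x = rotated (0,-1)
    c,s=np.cos(yaw),np.sin(yaw); x=np.array([s,-c,0]); y=np.array([0,0,-1.]); return np.stack([x,y,np.cross(x,y)],1)
LID=dict(a=np.array([614,-32.,118.7]),b=np.array([604.,97,118.9]),c=np.array([593.3,226,118.8]))
def plan(p,Rm,N):
    s=st(); R0=R.from_quat(s['orientation']); dp=R0.inv().apply(np.array(p)-np.array(s['ee_pos']))
    rv=(R0.inv()*R.from_matrix(Rm)).as_rotvec(); E=R.from_rotvec(rv/N).as_matrix(); S=np.zeros((3,3)); A=np.eye(3)
    for k in range(N): S+=A; A=A@E
    v=np.linalg.solve(S,dp)
    print('t',round(float(s['clock']),2),'pos',np.round(s['ee_pos'],1),'gap',round(float(s['finger_gap'])*88,1),'F',np.round(s['force'],1),'| total shift mm',np.round(dp,1),'rv',np.round(rv,3))
    print('N',N,'row shares',np.round(v/25,3),np.round(rv/N/.15,3))
E
python3 -c "
from h import *
plan(LID['a']+69*n,RT,30)"
```

```text
t 1.0 pos [ 146.1 -530.2  237.8] gap 87.8 F [-0.3 -0.5  0.2] | total shift mm [-362.4   59.3  549.5] rv [ 0.522  0.181 -0.048]
N 30 row shares [-0.549  0.247  0.654] [ 0.116  0.04  -0.011]
```

```bash
r='python3 -m handwheel'; python3 -m handwheel '[[[-0.75,0.3,0.9,0.158,0.055,-0.015,0],[-0.75,0.3,0.9,0.158,0.055,-0.015,0],[-0.75,0.3,0.9,0.158,0.055,-0.015,0],[-0.75,0.3,0.9,0.158,0.055,-0.015,0],[-0.75,0.3,0.9,0.158,0.055,-0.015,0],[-0.75,0.3,0.9,0.158,0.055,-0.015,0],[-0.75,0.3,0.9,0.158,0.055,-0.015,0],[-0.75,0.3,0.9,0.158,0.055,-0.015,0],[-0.75,0.3,0.9,0.158,0.055,-0.015,0],[-0.75,0.3,0.9,0.158,0.055,-0.015,0]]]' 
python3 -c "
from h import *
plan(LID['a']+69*n,RT,10);plan(LID['a']+69*n,RT,20)"
```

```text
clock: 2.0
ee_pos: [333.6, -289.7, 184.9]
orientation: [-0.475, 0.39, -0.51, 0.601]
force: [-0.1, -0.3, 0.5]
finger_gap: 1.002
t 2.0 pos [ 333.6 -289.7  184.9] gap 88.2 F [-0.1 -0.3  0.5] | total shift mm [-208.1   73.   277.2] rv [ 0.276  0.091 -0.02 ]
N 10 row shares [-0.88   0.42   1.033] [ 0.184  0.061 -0.013]
t 2.0 pos [ 333.6 -289.7  184.9] gap 88.2 F [-0.1 -0.3  0.5] | total shift mm [-208.1   73.   277.2] rv [ 0.276  0.091 -0.02 ]
N 20 row shares [-0.441  0.213  0.514] [ 0.092  0.03  -0.007]
```

```bash
python3 -m handwheel '[[[-0.88,0.42,1,0.185,0.06,-0.013,0],[-0.88,0.42,1,0.185,0.06,-0.013,0],[-0.88,0.42,1,0.185,0.06,-0.013,0],[-0.88,0.42,1,0.185,0.06,-0.013,0],[-0.88,0.42,1,0.185,0.06,-0.013,0],[-0.88,0.42,1,0.185,0.06,-0.013,0],[-0.88,0.42,1,0.185,0.06,-0.013,0],[-0.88,0.42,1,0.185,0.06,-0.013,0],[-0.88,0.42,1,0.185,0.06,-0.013,0],[-0.88,0.42,1,0.185,0.06,-0.013,0]]]' 
python3 -c "
from h import *
plan(LID['a']+9*n,RT,8)"
```

```text
clock: 3.0
ee_pos: [581.1, -25.2, 178.4]
orientation: [-0.362, 0.335, -0.59, 0.639]
force: [-0.0, -1.0, 0.3]
finger_gap: 0.998
t 3.0 pos [581.1 -25.2 178.4] gap 87.9 F [-0.  -1.   0.3] | total shift mm [ 9.4 58.8 -2.8] rv [-0.016 -0.004  0.002]
N 8 row shares [ 0.047  0.294 -0.012] [-0.013 -0.003  0.002]
```

```bash
python3 -m handwheel '[[[0.1,0.4,-0.03,-0.03,0,0,0],[0.1,0.4,-0.03,-0.03,0,0,0],[0.1,0.5,-0.02,-0.03,0,0,0],[0.08,0.5,-0.02,0,0,0,0],[0,0.35,0,0,0,0,0],[0,0.15,0,0,0,0,0.3],[0,0,0,0,0,0,0.6],[0,0,0,0,0,0,1],[0,0,0,0,0,0,1],[0,0,0,0,0,0,1]]]' 25
python3 -c "
from h import *
plan(LID['a']+9*n,RT,1)"
```

```text
clock: 4.0
ee_pos: [610.6, -33.7, 123.1]
orientation: [-0.367, 0.339, -0.587, 0.636]
force: [0.0, 0.1, 0.5]
finger_gap: 0.572
t 4.0 pos [610.6 -33.7 123.1] gap 50.4 F [0.  0.1 0.5] | total shift mm [-1.4 -3.4  0.8] rv [ 0.    -0.004  0.002]
N 1 row shares [-0.057 -0.138  0.033] [ 0.    -0.025  0.012]
```

```bash
python3 -m handwheel '[[[-0.03,-0.05,0,0,0,0,1],[0,0,0,0,0,0,1],[0,0,0,0,0,0,1],[0,0,0,0,0,0,1],[0,0,0,0,0,0,1],[0,0,0,0,0,0,1],[0,-0.3,0,0,0,0,1],[0,-0.8,0,0,0,0,1],[0,-1,0,0,0,0,1],[0,-1,0,0,0,0,1]]]' 25
python3 -c "
from h import *
plan(LID['a']+9*n,RT,1)"
```

```text
clock: 5.0
ee_pos: [568.6, -35.4, 191.3]
orientation: [-0.369, 0.342, -0.586, 0.636]
force: [0.2, -0.5, -0.6]
finger_gap: 0.151
t 5.0 pos [568.6 -35.4 191.3] gap 13.3 F [ 0.2 -0.5 -0.6] | total shift mm [ 0.4 76.6  3.6] rv [ 0.007 -0.004 -0.001]
N 1 row shares [0.017 3.065 0.145] [ 0.044 -0.027 -0.007]
```

```bash
python3 -m handwheel '[[[0.3,-0.6,-0.9,0,0,0,1],[0.3,-0.6,-0.9,0,0,0,1],[0.3,-0.6,-0.9,0,0,0,1],[0.3,-0.6,-0.9,0,0,0,1],[0.3,-0.6,-0.9,0,0,0,1],[0.3,-0.6,-0.9,0,0,0,1],[0,0,0,0,0,0,1],[0,0,0,0,0,0,1],[0,0,0,0,0,0,1],[0,0,0,0,0,0,1]]]' 25
python3 -c "
from h import *
cap('top','top1');cap('scene','scene1')
plan(LID['a']+9*n,RT,1)"
```

```text
clock: 6.0
ee_pos: [403.8, -93.3, 208.0]
orientation: [-0.369, 0.338, -0.587, 0.637]
force: [1.0, -0.1, 0.1]
finger_gap: 0.148
t 6.1 pos [403.7 -93.3 207.9] gap 13.3 F [-0.8 -0.3 -1.2] | total shift mm [-43.9 175.4 141.4] rv [0.    0.001 0.003]
N 1 row shares [-1.755  7.016  5.655] [0.001 0.005 0.018]
```

View pics/top1.png

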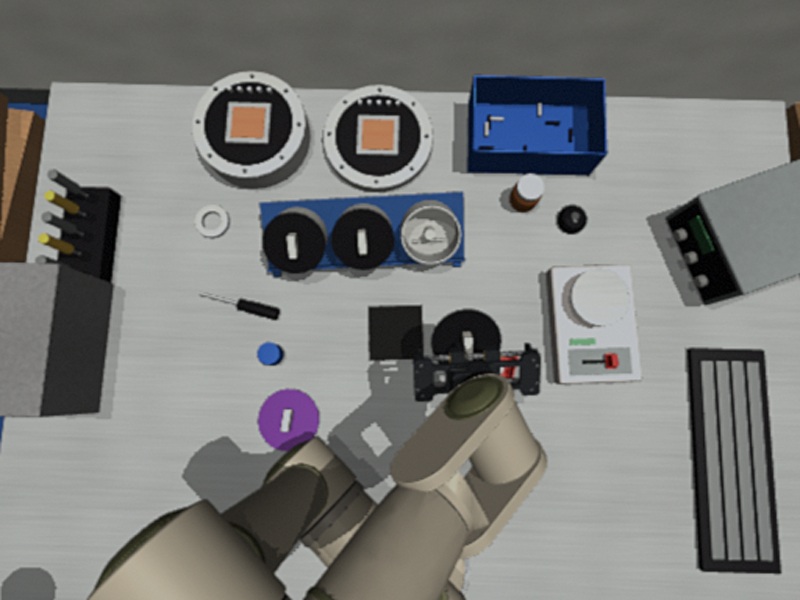

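View pics/scene1.png

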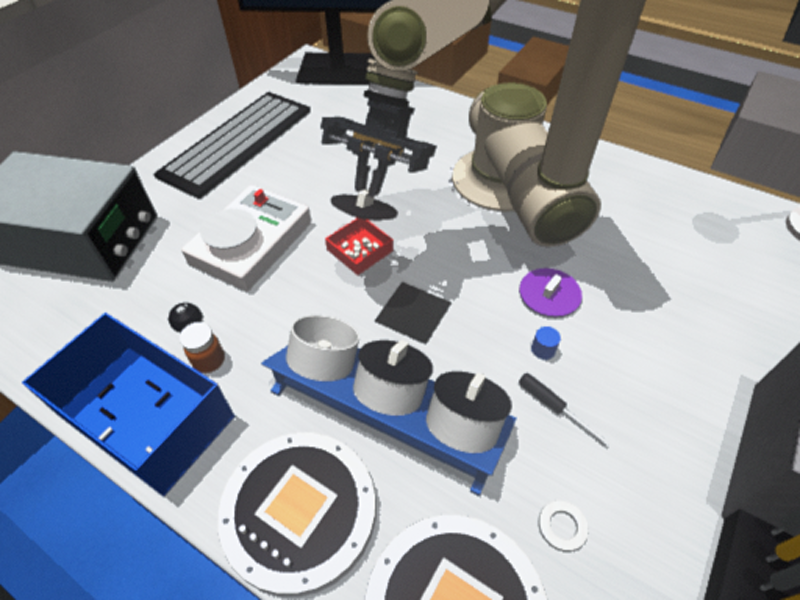

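```bash
python3 -c "
from h import *
plan(np.array([609.9,-33,124.2])+30*n,RT,8)"
```

```text
t 6.1 pos [403.7 -93.3 207.9] gap 13.3 F [-0.8 -0.3 -1.2] | total shift mm [-43.1 147.5 140.5] rv [0.    0.001 0.003]
N 8 row shares [-0.215  0.738  0.702] [0.    0.001 0.002]
```

```bash
python3 -m handwheel '[[[-0.215,0.74,0.7,0,0,0,1],[-0.215,0.74,0.7,0,0,0,1],[-0.215,0.74,0.7,0,0,0,1],[-0.215,0.74,0.7,0,0,0,1],[-0.215,0.74,0.7,0,0,0,1],[-0.215,0.74,0.7,0,0,0,1],[-0.215,0.74,0.7,0,0,0,1],[-0.21,0.6,0.65,0,0,0,1],[0,0,0,0,0,0,1],[0,0,0,0,0,0,1]]]'
python3 -c "
from h import *
plan(np.array([609.9,-33,124.2]),RT,8)"
```

```text
clock: 7.1
ee_pos: [602.3, -27.0, 146.1]
orientation: [-0.37, 0.338, -0.584, 0.639]
force: [-0.4, -0.3, -1.5]
finger_gap: 0.151
t 7.1 pos [602.3 -27.  146.1] gap 13.3 F [-0.4 -0.3 -1.5] | total shift mm [ 6.6 22.5 -4.8] rv [ 0.003  0.006 -0.003]
N 8 row shares [ 0.033  0.113 -0.024] [ 0.003  0.005 -0.002]
```

```bash
python3 -m handwheel '[[[0.22,0,-0.17,0,0,0,1],[0.04,0.15,-0.02,0,0,0,1],[0,0.2,0,0,0,0,1],[0,0.2,0,0,0,0,1],[0,0.15,0,0,0,0,1],[0,0.1,0,0,0,0,1],[0,0.05,0,0,0,0,1],[0,0,0,0,0,0,1],[0,0,0,0,0,0,1],[0,0,0,0,0,0,1]]]'
python3 -c "
from h import *
plan(np.array([609.9,-33,124.2]),RT,8)"
```

```text
clock: 8.1
ee_pos: [608.0, -34.5, 125.3]
orientation: [-0.37, 0.338, -0.585, 0.638]
force: [0.7, -0.1, -1.7]
finger_gap: 0.15
t 8.1 pos [608.  -34.5 125.3] gap 13.2 F [ 0.7 -0.1 -1.7] | total shift mm [-1.3  2.   1.2] rv [ 0.002  0.005 -0.001]
N 8 row shares [-0.007  0.01   0.006] [ 0.001  0.004 -0.001]
```

```bash
python3 -m handwheel '[[[-0.05,0.1,0.06,0,0,0,1],[0,0.04,0,0,0,0,1],[0,0,0,0,0,0,0.5],[0,0,0,0,0,0,0.5],[0,0,0,0,0,0,0.5],[0,0,0,0,0,0,0.5],[0,-0.5,0,0,0,0,0.5],[0,-0.8,0,0,0,0,0.5],[-0.5,-0.5,0,0,0,0,0.5],[-1,-0.3,0,0,0,0,0.5]]]'
python3 -c "
from h import *
plan(LID['b']+9*n,RT,8)"
```

```text
clock: 9.1
ee_pos: [579.8, -0.1, 172.4]
orientation: [-0.37, 0.337, -0.586, 0.637]
force: [-0.0, 1.3, 0.4]
finger_gap: 0.501
t 9.1 pos [ 5.798e+02 -1.000e-01  1.724e+02] gap 44.1 F [-0.   1.3  0.4] | total shift mm [-94.8  53.2   1.5] rv [0.001 0.003 0.003]
N 8 row shares [-0.474  0.267  0.007] [0.001 0.003 0.002]
```

```bash
python3 -m handwheel '[[[-1,0,0,0,0,0,0.5],[-1,0,0,0,0,0,0.5],[-0.9,0.1,0,0,0,0,0.5],[-0.5,0.2,0,0,0,0,0.5],[-0.1,0.5,0,0,0,0,0.5],[0,0.5,0,0,0,0,0.5],[0,0.4,0,0,0,0,0.5],[0,0.2,0,0,0,0,0.5],[0,0.1,0,0,0,0,0.5],[0,0,0,0,0,0,0.5]]]'
python3 -c "
from h import *
plan(LID['b']+9*n,RT,8)"
```

```text
clock: 10.1
ee_pos: [597.5, 91.2, 131.2]
orientation: [-0.368, 0.335, -0.588, 0.637]
force: [-0.2, 0.5, -0.2]
finger_gap: 0.501
t 10.1 pos [597.5  91.2 131.2] gap 44.1 F [-0.2  0.5 -0.2] | total shift mm [-5.3  5.1 -0.2] rv [-0.004  0.003  0.005]
N 8 row shares [-0.026  0.026 -0.001] [-0.003  0.002  0.004]
```

```bash
python3 -m handwheel '[[[-0.15,0.12,0,0,0,0,0.5],[-0.04,0.06,0,0,0,0,0.7],[0,0,0,0,0,0,1],[0,0,0,0,0,0,1],[0,0,0,0,0,0,1],[0,0,0,0,0,0,1],[0,-0.2,0,0,0,0,1],[0,-0.8,0,0,0,0,1],[0,-1,0,0,0,0,1],[0,-1,-0.5,0,0,0,1]]]' 25
python3 -c "
from h import *
plan(LID['b']+9*n,RT,8)"
```

```text
clock: 11.1
ee_pos: [549.8, 92.2, 186.1]
orientation: [-0.369, 0.337, -0.588, 0.636]
force: [-0.1, -0.1, -0.7]
finger_gap: 0.151
t 11.1 pos [549.8  92.2 186.1] gap 13.3 F [-0.1 -0.1 -0.7] | total shift mm [-0.7 76.4 13.5] rv [-0.     0.002  0.005]
N 8 row shares [-0.003  0.382  0.067] [-0.     0.001  0.004]
```

```bash
python3 -m handwheel '[[[0.4,-0.6,-0.9,0,0,0,1],[0.4,-0.6,-0.9,0,0,0,1],[0.4,-0.6,-0.9,0,0,0,1],[0.4,-0.6,-0.9,0,0,0,1],[0.4,-0.5,-0.9,0,0,0,1],[0.2,-0.3,-0.5,0,0,0,1],[0,0,0,0,0,0,1],[0,0,0,0,0,0,1],[0,0,0,0,0,0,1],[0,0,0,0,0,0,1]]]' 25
python3 -c "
from h import *
cap('top','top2')
plan(LID['b']+9*n,RT,1)"
```

```text
clock: 12.1
ee_pos: [399.5, 24.7, 197.3]
orientation: [-0.368, 0.333, -0.589, 0.638]
force: [0.5, 0.2, -1.2]
finger_gap: 0.147
t 12.15 pos [399.5  24.8 197.3] gap 13.0 F [ 0.5  0.8 -1.2] | total shift mm [-55.2 164.6 141.6] rv [-0.008  0.005  0.006]
N 1 row shares [-2.21   6.582  5.663] [-0.051  0.034  0.042]
```

View pics/top2.png

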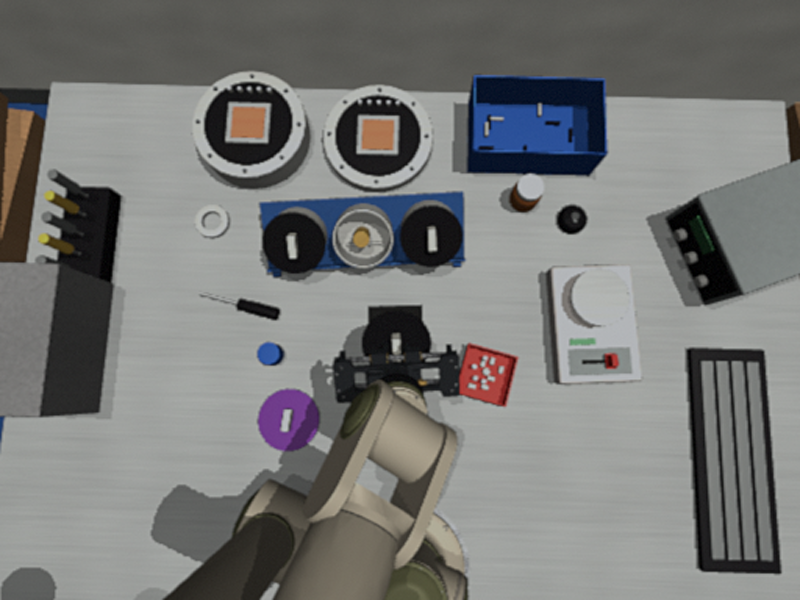

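```bash
python3 - <<'E'
from h import *
p=np.load('pics/top2_p.npy').astype(int); d=np.load('pics/top2_d.npy')
V,U=np.mgrid[0:384,0:512]; W=world('top',d,U.ravel(),V.ravel()).reshape(384,512,3)
L=LID['b']; q=W-L; h=q@n;a=q@xs;b=q@ys
m=(a*a+b*b<60**2)&(p[...,0]-p[...,2]>50)&(abs(h)<80)
print(m.sum(), 'h',np.percentile(h[m],[5,25,50,75,95]).round(1))
t=m&(h>-36); print('plug top a,b',a[t].mean().round(1),b[t].mean().round(1),a[t].min(),a[t].max(),b[t].min(),b[t].max(),h[t].mean(), t.sum())
# rim
rim=(abs(h+18)<4)&(a*a+b*b<70**2)&(a*a+b*b>40**2)
Q=np.c_[a[rim],b[rim]]; print('rim',rim.sum(),cv2.minEnclosingCircle(Q.astype(np.float32)),Q.mean(0), np.median(h[rim]))
# mat
bl=(p.max(-1)<60)&(abs(W[...,2]-3)<6)&(abs(W[...,0]-447)<90)&(abs(W[...,1]-30)<90)
P0=np.load('pics/top0_p.npy').astype(int);W0=np.load('pics/top0_w.npy')
bl=(P0.max(-1)<60)&(abs(W0[...,2]-3)<6)&(abs(W0[...,0]-447)<90)&(abs(W0[...,1]-30)<90)
print('mat',cv2.minAreaRect(W0[bl][:,:2].astype(np.float32)))
plan([449,29,75],RD(psi),10)
E
```

```text
97 h [-47.6 -29.7 -28.  -26.5 -25.2]
plug top a,b -5.6 3.6 -20.35549488112977 10.021683604149462 -10.072927524519528 17.531243820163517 -27.747291263889235 84
rim 160 ((-3.0025970935821533, 0.5902483463287354), 56.863685607910156) [-1.97697542  0.12556229] -17.55388271902222
mat ((443.0687255859375, 31.40375328063965), (107.72032165527344, 106.72479248046875), 3.4804530143737793)
t 12.15 pos [399.5  24.8 197.3] gap 13.0 F [ 0.5  0.8 -1.2] | total shift mm [ -1.  130.6 -19.1] rv [-0.531  0.003  0.008]
N 10 row shares [-0.002  0.532  0.05 ] [-0.354  0.002  0.005]
```

```bash
python3 -m handwheel '[[[0,0.53,0.03,-0.36,0,0,1],[0,0.53,0.03,-0.36,0,0,1],[0,0.53,0.03,-0.36,0,0,1],[0,0.53,0.03,-0.36,0,0,1],[0,0.53,0.03,-0.36,0,0,1],[0,0.53,0.03,-0.36,0,0,1],[0,0.53,0.03,-0.36,0,0,1],[0,0.53,0.03,-0.36,0,0,1],[0,0.4,0.03,-0.36,0,0,1],[0,0.3,0.03,-0.3,0,0,1]]]'
python3 -c "
from h import *
plan([445,31,38.5],RD(psi),5)"
```

```text
clock: 13.15
ee_pos: [448.6, 30.3, 76.7]
orientation: [0.529, -0.479, 0.475, -0.514]
force: [-0.5, -0.4, 0.1]
finger_gap: 0.144
t 13.15 pos [448.6  30.3  76.7] gap 12.7 F [-0.5 -0.4  0.1] | total shift mm [-1.5 38.3 -2.8] rv [0.019 0.006 0.011]
N 5 row shares [-0.01   0.306 -0.025] [0.025 0.008 0.015]
```

```bash
python3 -m handwheel '[[[-0.03,0.3,-0.06,0.1,0,0.05,1],[-0.02,0.35,-0.03,0.02,0,0.02,1],[0,0.35,0,0,0,0,1],[0,0.3,0,0,0,0,1],[0,0.15,0,0,0,0,1],[0,0.05,0,0,0,0,1],[0,0,0,0,0,0,1],[0,0,0,0,0,0,1],[0,0,0,0,0,0,1],[0,0,0,0,0,0,1]]]'
python3 -c "
from h import *
plan([445,31,38.5],RD(psi),5)"
```

```text
clock: 14.15
ee_pos: [449.2, 32.3, 37.3]
orientation: [0.523, -0.476, 0.477, -0.522]
force: [0.2, -0.1, -0.7]
finger_gap: 0.148
t 14.15 pos [449.2  32.3  37.3] gap 13.0 F [ 0.2 -0.1 -0.7] | total shift mm [ 0.9 -1.2 -4.3] rv [-0.001  0.009  0.002]
N 5 row shares [ 0.007 -0.01  -0.034] [-0.002  0.012  0.002]
```

```bash
python3 -m handwheel '[[[0,0.1,-0.1,0,0,0,1],[0,0.08,0,0,0,0,1],[0,0.05,0,0,0,0,1],[0,0,0,0,0,0,0.6],[0,0,0,0,0,0,0.4],[0,0,0,0,0,0,0.4],[0,0,0,0,0,0,0.4],[0,-0.6,0,0,0,0,0.4],[0,-1,0,0,0,0,0.4],[0,-1,0,0,0,0,0.4]]]'
python3 -c "
from h import *
P=LID['b']-5*xs+3.7*ys
plan(P+25*n,RT,8)"
```

```text
clock: 15.15
ee_pos: [447.1, 32.5, 100.2]
orientation: [-0.522, 0.475, -0.478, 0.523]
force: [-0.6, 0.1, 0.1]
finger_gap: 0.601
t 15.15 pos [447.1  32.5 100.2] gap 52.9 F [-0.6  0.1  0.1] | total shift mm [-53.7 -37.3 145.5] rv [ 0.52   0.008 -0.001]
N 8 row shares [-0.271 -0.018  0.758] [ 0.433  0.007 -0.001]
```

```bash
python3 -m handwheel '[[[-0.27,-0.2,0.7,0.43,0,0,0.5],[-0.27,-0.1,0.75,0.43,0,0,0.5],[-0.27,0,0.75,0.43,0,0,0.5],[-0.27,0,0.75,0.43,0,0,0.5],[-0.27,0,0.75,0.43,0,0,0.5],[-0.27,0,0.75,0.43,0,0,0.5],[-0.27,0,0.7,0.43,0,0,0.5],[-0.15,0,0.5,0.35,0,0,0.5],[0,0,0,0,0,0,0.5],[0,0,0,0,0,0,0.5]]]'
python3 -c "
from h import *
cap('top','top3')
P=LID['b']-5*xs+3.7*ys
plan(P-43*n,RT,8)"
```

```text
clock: 16.15
ee_pos: [583.1, 97.8, 141.9]
orientation: [-0.368, 0.335, -0.585, 0.64]
force: [-0.5, 0.5, -0.5]
finger_gap: 0.501
t 16.2 pos [583.1  97.7 142. ] gap 43.8 F [-0.4  0.2 -0.3] | total shift mm [-1.1 73.4  1.1] rv [-0.004  0.007 -0.002]
N 8 row shares [-0.006  0.367  0.006] [-0.004  0.006 -0.002]
```

View pics/top3.png

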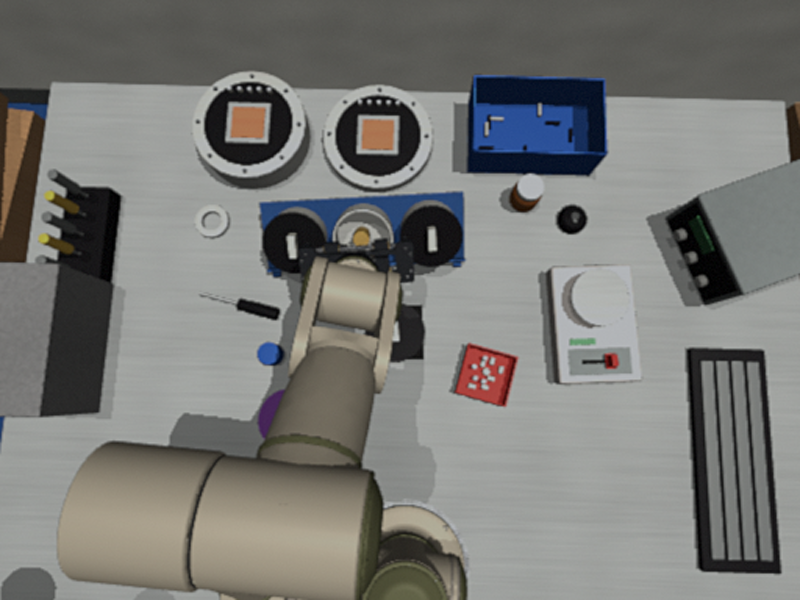

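```bash
python3 -m handwheel '[[[-0.04,0.4,0.04,0,0.04,0,0.5],[0,0.5,0,0,0,0,0.5],[0,0.5,0,0,0,0,0.5],[0,0.5,0,0,0,0,0.5],[0,0.5,0,0,0,0,0.5],[0,0.25,0,0,0,0,0.5],[0,0.1,0,0,0,0,0.5],[0,0.05,0,0,0,0,0.5],[0,0,0,0,0,0,0.5],[0,0,0,0,0,0,0.5]]]'
python3 -c "
from h import *
P=LID['b']-5*xs+3.7*ys
plan(P-43*n,RT,8)"
```

```text
clock: 17.2
ee_pos: [621.5, 101.3, 74.5]
orientation: [-0.368, 0.339, -0.586, 0.638]
force: [-0.1, -0.1, -0.5]
finger_gap: 0.502
t 17.2 pos [621.5 101.3  74.5] gap 44.2 F [-0.1 -0.1 -0.5] | total shift mm [-0.9 -4.3  1.8] rv [ 0.001 -0.    -0.002]
N 8 row shares [-0.004 -0.022  0.009] [ 0.001 -0.    -0.001]
```

```bash
python3 -m handwheel '[[[-0.02,-0.1,0.05,0,0,0,0.5],[0,0,0,0,0,0,0.7],[0,0,0,0,0,0,1],[0,0,0,0,0,0,1],[0,0,0,0,0,0,1],[0,0,0,0,0,0,1],[0,0,0,0,0,0,1],[0,0,0,0,0,0,1],[0,0,0,0,0,0,1],[0,-0.2,0,0,0,0,1]]]' 35
python3 -c "
from h import *
P=LID['b']-5*xs+3.7*ys
plan(P-43*n,RT,8)"
```

```text
clock: 18.2
ee_pos: [618.1, 101.6, 82.2]
orientation: [-0.368, 0.339, -0.585, 0.638]
force: [0.6, 0.3, -3.1]
finger_gap: 0.351
t 18.2 pos [618.1 101.6  82.2] gap 30.9 F [ 0.6  0.3 -3.1] | total shift mm [-0.2  4.   0.9] rv [ 0.002 -0.    -0.002]
N 8 row shares [-0.001  0.02   0.005] [ 0.001 -0.    -0.001]
```

```bash
python3 -m handwheel '[[[0,-0.5,0,0,0,0,1],[0,-0.8,0,0,0,0,1],[0,-1,0,0,0,0,1],[0,-1,0,0,0,0,1],[0.3,-1,0,0,0,0,1],[0.6,-0.8,0,0,0,0,1],[0.9,-0.2,0,-0.2,0,0,1],[1,0,0,-0.2,0,0,1],[1,0,0,-0.2,0,0,1],[1,0,0,-0.2,0,0,1]]]' 35
python3 -c "
from h import *
plan([515,-354,160],RD(0.059),15);plan([515,-354,160],RD(-.2),15)"
```

```text
clock: 19.2
ee_pos: [551.5, -24.0, 206.8]
orientation: [-0.41, 0.374, -0.561, 0.615]
force: [0.8, -0.4, -2.6]
finger_gap: 0.35
t 19.2 pos [551.5 -24.  206.8] gap 30.8 F [ 0.8 -0.4 -2.6] | total shift mm [325.4  17.5 -79. ] rv [-0.394  0.031 -0.007]
N 15 row shares [ 0.871  0.087 -0.187] [-0.175  0.014 -0.003]
t 19.2 pos [551.5 -24.  206.8] gap 30.8 F [ 0.8 -0.4 -2.6] | total shift mm [325.4  17.5 -79. ] rv [-0.391  0.287 -0.058]
N 15 row shares [ 0.889  0.102 -0.081] [-0.174  0.127 -0.026]
```

```bash
python3 -m handwheel '[[[0.9,0.05,-0.19,-0.175,0.014,0,1],[0.9,0.05,-0.19,-0.175,0.014,0,1],[0.9,0.05,-0.19,-0.175,0.014,0,1],[0.9,0.05,-0.19,-0.175,0.014,0,1],[0.9,0.05,-0.19,-0.175,0.014,0,1],[0.9,0.05,-0.19,-0.175,0.014,0,1],[0.9,0.05,-0.19,-0.175,0.014,0,1],[0.9,0.05,-0.19,-0.175,0.014,0,1],[0.9,0.05,-0.19,-0.175,0.014,0,1],[0.9,0.05,-0.19,-0.175,0.014,0,1]]]'
python3 -c "
from h import *
plan([515,-354,150],RD(0.059),6)"
```

```text
clock: 20.2
ee_pos: [519.3, -258.8, 187.8]
orientation: [-0.484, 0.454, -0.51, 0.548]
force: [0.9, 0.3, -2.9]
finger_gap: 0.352
t 20.2 pos [ 519.3 -258.8  187.8] gap 31.0 F [ 0.9  0.3 -2.9] | total shift mm [ 94.8  35.9 -15.2] rv [-0.121  0.009 -0.004]
N 6 row shares [ 0.632  0.245 -0.087] [-0.134  0.01  -0.005]
```

```bash
python3 -m handwheel '[[[0.75,0.2,-0.08,-0.15,0.01,0,1],[0.75,0.2,-0.08,-0.15,0.01,0,1],[0.7,0.25,-0.08,-0.15,0.01,0,1],[0.6,0.25,-0.08,-0.15,0.01,0,1],[0.5,0.25,-0.08,-0.15,0.01,0,1],[0.25,0.2,-0.05,-0.05,0,0,1],[0,0.1,0,0,0,0,1],[0,0,0,0,0,0,1],[0,0,0,0,0,0,1],[0,0,0,0,0,0,1]]]'
python3 -c "
from h import *
cap('scene','scene4'); cap('top','top4')
plan([515,-354,118],RD(0.059),6)"
```

```text
clock: 21.2
ee_pos: [512.6, -351.5, 152.2]
orientation: [0.515, -0.487, 0.483, -0.514]
force: [0.3, -0.1, -2.7]
finger_gap: 0.347
t 21.3 pos [ 512.6 -351.6  152.2] gap 31.1 F [-0.8  1.  -3.2] | total shift mm [ 2.7 34.2  2.4] rv [ 0.006 -0.001 -0.003]
N 6 row shares [0.018 0.228 0.016] [ 0.006 -0.001 -0.003]
```

View pics/scene4.png

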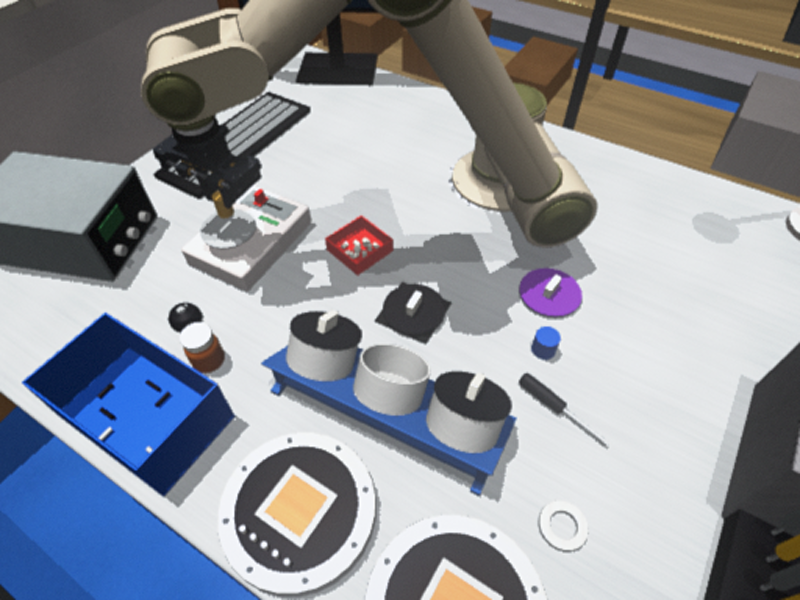

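```bash
python3 -m handwheel '[[[0.1,0.3,0.08,0.03,0,0,1],[0,0.35,0,0,0,0,1],[0,0.3,0,0,0,0,1],[0,0.2,0,0,0,0,1],[0,0.1,0,0,0,0,1],[0,0.05,0,0,0,0,1],[0,0.05,0,0,0,0,1],[0,0.05,0,0,0,0,1],[0,0.05,0,0,0,0,1],[0,0,0,0,0,0,1]]]'
python3 -c "
from h import *
plan([515,-354,110],RD(0.059),6)"
```

```text
clock: 22.3
ee_pos: [514.9, -353.6, 113.0]
orientation: [-0.514, 0.486, -0.484, 0.515]
force: [0.6, -0.1, -2.0]
finger_gap: 0.349
t 22.3 pos [ 514.9 -353.6  113. ] gap 30.8 F [ 0.6 -0.1 -2. ] | total shift mm [0.4 2.9 0.1] rv [ 0.001 -0.    -0.003]
N 6 row shares [0.003 0.02  0.   ] [ 0.001 -0.    -0.003]
```

```bash
python3 -m handwheel '[[[0,0.07,0,0,0,0,1],[0,0.07,0,0,0,0,1],[0,0.05,0,0,0,0,1],[0,0.03,0,0,0,0,1],[0,0,0,0,0,0,1],[0,0,0,0,0,0,1],[0,0,0,0,0,0,1],[0,0,0,0,0,0,1],[0,0,0,0,0,0,1],[0,0,0,0,0,0,1]]]'
python3 -c "
from h import *
plan([515,-354,107],RD(0.059),6)"
```

```text
clock: 23.3
ee_pos: [515.1, -353.7, 108.3]
orientation: [-0.514, 0.485, -0.485, 0.515]
force: [-1.5, 0.8, -0.0]
finger_gap: 0.353
t 23.3 pos [ 515.1 -353.7  108.3] gap 31.0 F [-1.5  0.8 -0. ] | total shift mm [ 0.3  1.3 -0.1] rv [-0.    -0.    -0.002]
N 6 row shares [ 0.002  0.008 -0.001] [-0.    -0.    -0.002]
```

Force is balanced; release slowly, then rise.

```bash
python3 -m handwheel '[[[0,0,0,0,0,0,0.55],[0,0,0,0,0,0,0.5],[0,0,0,0,0,0,0.4],[0,0,0,0,0,0,0.3],[0,0,0,0,0,0,0.3],[0,0,0,0,0,0,0.3],[0,-0.1,0,0,0,0,0.3],[0,-0.4,0,0,0,0,0.3],[0,-0.8,0,0,0,0,0.3],[0,-1,0,0,0,0,0.3]]]' 10
python3 -c "
from h import *
s=3.4*np.pi/180
print('tab side', 398+60*np.sin(s)*1)
plan([400,-420,150],RD(0.059),6)"
```

```text
clock: 24.3
ee_pos: [514.7, -353.6, 166.3]
orientation: [-0.514, 0.487, -0.484, 0.515]
force: [0.1, 0.8, -0.7]
finger_gap: 0.7
tab side 401.5583824145577
t 24.3 pos [ 514.7 -353.6  166.3] gap 61.6 F [ 0.1  0.8 -0.7] | total shift mm [  59.7   16.3 -118.3] rv [ 0.002 -0.    -0.004]
N 6 row shares [ 0.397  0.109 -0.789] [ 0.002 -0.    -0.005]
```

```bash
python3 -m handwheel '[[[0.2,0,-0.7,0,0,0,1],[0.4,0,-0.8,0,0,0,1],[0.5,0,-0.8,0,0,0,1],[0.5,0.1,-0.8,0,0,0,1],[0.5,0.3,-0.8,0,0,0,1],[0.3,0.5,-0.5,0,0,0,1],[0,0.5,0,0,0,0,1],[0,0.4,0,0,0,0,1],[0,0.2,0,0,0,0,1],[0,0,0,0,0,0,1]]]' 25
python3 -c "
from h import *
cap('top','top5');cap('scene','scene5')
plan([400,-418,76],RD(0.059),6)"
```

```text
clock: 25.3
ee_pos: [408.8, -423.5, 125.8]
orientation: [0.515, -0.48, 0.489, -0.515]
force: [-0.2, 0.7, -0.7]
finger_gap: 0.003
t 25.4 pos [ 408.9 -423.7  126.5] gap 0.6 F [ 0.3 -0.3  0.1] | total shift mm [-6.8 50.4 -9. ] rv [-0.009  0.003  0.011]
N 6 row shares [-0.044  0.336 -0.059] [-0.01   0.003  0.012]
```

```bash
python3 - <<'E'
import cv2,numpy as np
a=np.load('pics/top5_p.npy')[:,:,::-1][150:270,320:440]; b=np.load('pics/scene5_p.npy')[:,:,::-1][90:210,80:230]
cv2.imwrite('pics/c5.png',np.hstack([cv2.resize(a,(400,400)),cv2.resize(b,(400,400))]))
E
```

```text
(no output)
```

View pics/c5.png

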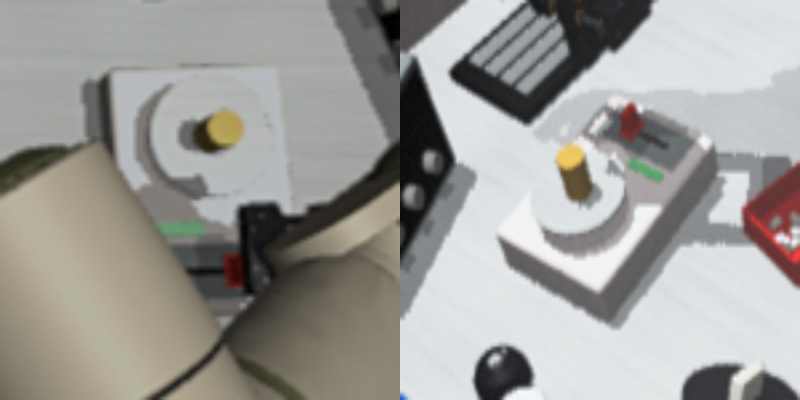

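```bash
python3 -m handwheel '[[[-0.2,0.3,-0.3,0,0,0,1],[-0.05,0.4,-0.08,0,0,0,1],[0,0.5,0,0,0,0,1],[0,0.4,0,0,0,0,1],[0,0.2,0,0,0,0,1],[0,0.1,0,0,0,0,1],[0,0,0,0,0,0,1],[-0.2,0,0,0,0,0,1],[-0.2,0,0,0,0,0,1],[0,0,0,0,0,0,1]]]' 25
python3 -c "
from h import *
plan([396.5,-364.5,76],RD(0.059),6)"
```

```text
clock: 26.4
ee_pos: [401.5, -408.4, 78.9]
orientation: [0.516, -0.477, 0.491, -0.515]
force: [0.2, -0.3, -0.2]
finger_gap: 0.005
t 26.4 pos [ 401.5 -408.4   78.9] gap 0.4 F [ 0.2 -0.3 -0.2] | total shift mm [-44.1   2.1  -2.2] rv [-0.012  0.005  0.016]
N 6 row shares [-0.294  0.016 -0.015] [-0.014  0.006  0.018]
```

```bash
python3 -m handwheel '[[[-0.3,0.03,-0.03,0,0,0,1],[-0.3,0.03,-0.03,0,0,0,1],[-0.3,0,0,0,0,0,1],[-0.3,0,0,0,0,0,1],[-0.2,0,0,0,0,0,1],[-0.1,0,0,0,0,0,1],[-0.1,0,0,0,0,0,1],[0,0,0,0,0,0,1],[0,0,0,0,0,0,1],[0,0,0,0,0,0,1]]]' 25
python3 -c "
from h import *
plan([396.5,-364.5,76],RD(0.059),6)
cap('scene','scene6');cap('top','top6')"
```

```text
clock: 27.4
ee_pos: [397.3, -364.8, 77.2]
orientation: [0.517, -0.476, 0.491, -0.515]
force: [-1.4, 0.4, -0.7]
finger_gap: 0.006
t 27.4 pos [ 397.3 -364.8   77.2] gap 0.5 F [-1.4  0.4 -0.7] | total shift mm [-0.4  1.2 -0.8] rv [-0.013  0.006  0.017]
N 6 row shares [-0.002  0.008 -0.005] [-0.015  0.006  0.019]
```

```bash
python3 - <<'E'
import cv2,numpy as np
a=np.load('pics/top6_p.npy')[:,:,::-1][150:270,320:440]; b=np.load('pics/scene6_p.npy')[:,:,::-1][90:210,80:230]
cv2.imwrite('pics/c6.png',np.hstack([cv2.resize(a,(400,400)),cv2.resize(b,(400,400))]))
E
```

```text
(no output)
```

View pics/c6.png

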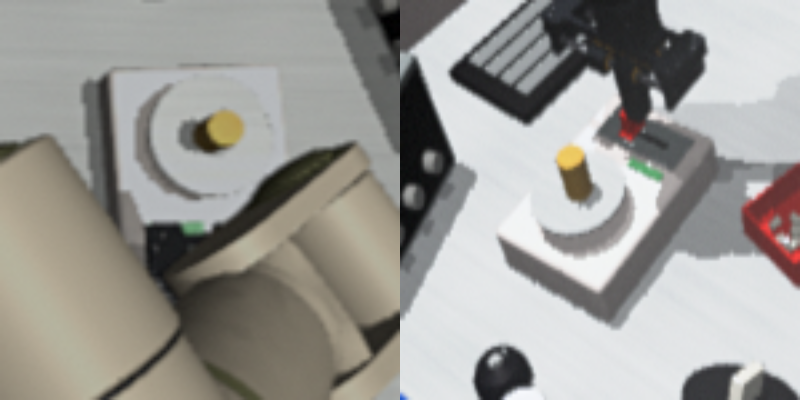

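```bash
python3 - <<'E'
import cv2,numpy as np
a=np.load('pics/scene5_p.npy')[:,:,::-1][100:160,140:215]; b=np.load('pics/scene6_p.npy')[:,:,::-1][100:160,140:215]
cv2.imwrite('pics/c7.png',np.hstack([cv2.resize(a,(400,320),interpolation=0),cv2.resize(b,(400,320),interpolation=0)]))
from h import *
d5=np.load('pics/scene5_d.npy');d6=np.load('pics/scene6_d.npy')
V,U=np.mgrid[0:384,0:512]
for t in '56':
    p=np.load(f'pics/scene{t}_p.npy').astype(int);d=np.load(f'pics/scene{t}_d.npy');W=world('scene',d,U.ravel(),V.ravel()).reshape(384,512,3)
    m=(p[...,0]>110)&(p[...,1]<70)&(abs(W[...,0]-398)<40)&(abs(W[...,1]+370)<70); q=W[m]; print(t,m.sum(),q.mean(0).round(1),q.min(0).round(),q.max(0).round())
    k=(p.max(-1)<70)&(abs(W[...,0]-398)<40)&(abs(W[...,1]+370)<60)&(W[...,2]<100)&(W[...,2]>54); q=W[k]; print(' dark',k.sum(), q.min(0).round() if len(q) else '',q.max(0).round() if len(q) else '')
E
```

```text
5 22 [ 401.9 -380.1   64.9] [ 385. -390.   52.] [ 414. -371.   80.]
 dark 1 [ 398. -354.   54.] [ 398. -354.   54.]
6 18 [ 406.6 -381.8   60.6] [ 394. -393.   51.] [ 413. -375.   83.]
 dark 41 [ 390. -375.   81.] [ 411. -348.  100.]
```

View pics/c7.png

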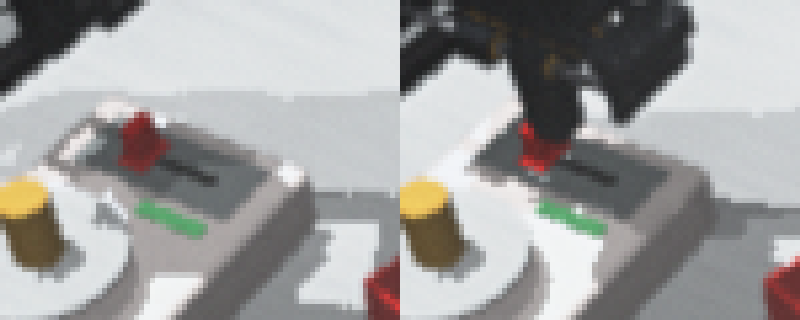

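```bash
python3 - <<'E'
from h import *
c=env.get_calibration('scene'); f=192/np.tan(np.radians(c['vfov']/2)); Ti=np.linalg.inv(np.array(c['cam_to_world']))
def pr(P):
    q=Ti@np.r_[P,1]; u=c['cx']+f*q[0]/-q[2]; v=c['cy']-f*q[1]/-q[2]; return (round((u-140)*400/75+400),round((v-100)*320/60),round(-q[2]))
for P in [(397,-364.8,58),(397,-364.8,77),(397,-347,58),(397,-382,58),(398,-381,64),(398,-381,77),(398,-381,51),(398,-341,64)]: print(P,pr(P))
s=st(); Rm=R.from_quat(s['orientation']).as_matrix(); print(Rm.round(3))
d=np.load('pics/scene6_d.npy'); p=np.load('pics/scene6_p.npy')
for v in range(108,134,3): print(v,[ (int(p[v,u].max()),int(d[v,u])) for u in range(160,178,2)])
E
```

```text
(397, -364.8, 58) (563, 154, 1156)
(397, -364.8, 77) (557, 131, 1141)
(397, -347, 58) (585, 164, 1150)
(397, -382, 58) (542, 145, 1162)
(398, -381, 64) (540, 139, 1156)
(398, -381, 77) (536, 123, 1146)
(398, -381, 51) (545, 155, 1166)
(398, -341, 64) (589, 161, 1142)
[[ 0.064  0.014  0.998]
 [-0.998 -0.017  0.065]
 [ 0.017 -1.     0.013]]
108 [(49, 1064), (41, 1053), (44, 1052), (46, 1052), (51, 1051), (43, 1035), (43, 1032), (45, 1023), (50, 1025)]
111 [(68, 1053), (40, 1046), (41, 1042), (45, 1044), (82, 1051), (54, 1061), (43, 1068), (75, 1084), (48, 1017)]
114 [(188, 1298), (39, 1058), (43, 1050), (43, 1050), (56, 1056), (56, 1050), (65, 1051), (83, 1043), (82, 1051)]
117 [(231, 1282), (78, 1111), (38, 1105), (42, 1106), (46, 1094), (41, 1094), (46, 1109), (235, 1279), (203, 1284)]
120 [(239, 1200), (209, 1195), (37, 1120), (43, 1109), (43, 1105), (43, 1104), (43, 1114), (158, 1270), (234, 1270)]
123 [(118, 1187), (119, 1187), (85, 1126), (45, 1126), (44, 1121), (44, 1114), (46, 1123), (168, 1135), (208, 1259)]
126 [(88, 1173), (87, 1176), (105, 1145), (80, 1147), (60, 1131), (61, 1121), (85, 1177), (111, 1176), (127, 1176)]
129 [(91, 1163), (118, 1162), (137, 1156), (98, 1157), (113, 1161), (85, 1164), (86, 1165), (92, 1164), (92, 1165)]
132 [(104, 1156), (90, 1154), (133, 1160), (139, 1154), (92, 1159), (91, 1159), (78, 1156), (63, 1154), (52, 1158)]
```

```bash
python3 - <<'E'
from h import *
print(env.tips_ahead, st()['clock'])
p=np.load('pics/scene6_p.npy'); d=np.load('pics/scene6_d.npy')
V,U=np.mgrid[0:384,0:512]; W=world('scene',d,U.ravel(),V.ravel()).reshape(384,512,3)
for v in range(112,133,2): print(v,[ (int(p[v,u].max()),*W[v,u].round().astype(int).tolist()) for u in range(162,176,2)])
c=p[:,:,::-1][80:140,140:215]; cv2.imwrite('pics/c8.png',cv2.resize(c,(750,600),interpolation=cv2.INTER_CUBIC))
E
```

```text
19.0 27.5
112 [(39, 429, -345, 159), (42, 430, -335, 163), (51, 427, -329, 165), (68, 421, -328, 161), (59, 417, -323, 160), (58, 402, -331, 146), (140, 390, -336, 136)]
114 [(39, 430, -346, 152), (43, 431, -335, 157), (43, 428, -330, 157), (56, 422, -329, 153), (56, 422, -320, 157), (65, 418, -315, 156), (83, 419, -305, 161)]
116 [(55, 410, -374, 118), (41, 407, -368, 118), (42, 427, -334, 147), (43, 408, -347, 128), (43, 402, -346, 124), (44, 393, -347, 117), (150, 422, -304, 157)]
118 [(108, 411, -376, 109), (40, 407, -371, 109), (42, 406, -362, 112), (44, 406, -352, 117), (43, 404, -345, 118), (44, 394, -347, 110), (227, 304, -443, 4)]
120 [(209, 372, -427, 51), (37, 407, -373, 100), (43, 410, -360, 107), (43, 408, -352, 110), (43, 405, -347, 110), (43, 396, -347, 103), (158, 310, -438, 1)]
122 [(89, 379, -421, 50), (48, 411, -370, 96), (42, 407, -366, 94), (45, 407, -356, 99), (43, 405, -350, 100), (40, 398, -348, 96), (134, 389, -348, 89)]
124 [(136, 388, -413, 51), (142, 409, -376, 83), (45, 409, -366, 88), (45, 406, -360, 88), (45, 408, -348, 95), (81, 399, -349, 88), (241, 366, -378, 50)]
126 [(87, 395, -406, 51), (105, 408, -381, 71), (80, 403, -377, 70), (60, 408, -361, 81), (61, 409, -349, 87), (85, 376, -378, 49), (111, 374, -372, 50)]
128 [(87, 403, -400, 50), (100, 410, -381, 64), (87, 404, -378, 61), (105, 397, -376, 57), (103, 391, -374, 53), (90, 387, -368, 53), (91, 384, -362, 53)]
130 [(140, 413, -390, 54), (184, 410, -383, 55), (153, 407, -377, 55), (97, 403, -372, 54), (60, 396, -371, 49), (59, 395, -362, 53), (80, 387, -361, 47)]
132 [(90, 420, -384, 53), (133, 413, -382, 49), (139, 413, -373, 53), (92, 406, -370, 49), (91, 403, -364, 49), (78, 401, -357, 51), (63, 398, -350, 52)]
```

View pics/c8.png

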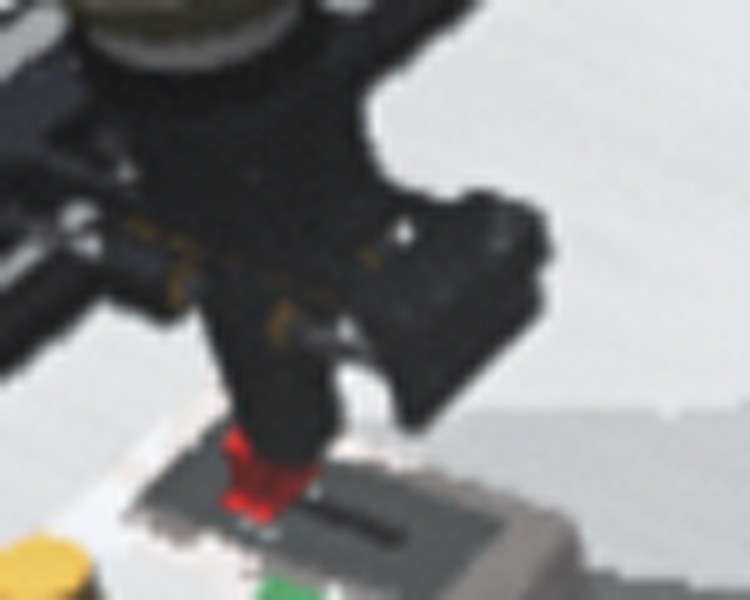

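View pics/top6.png

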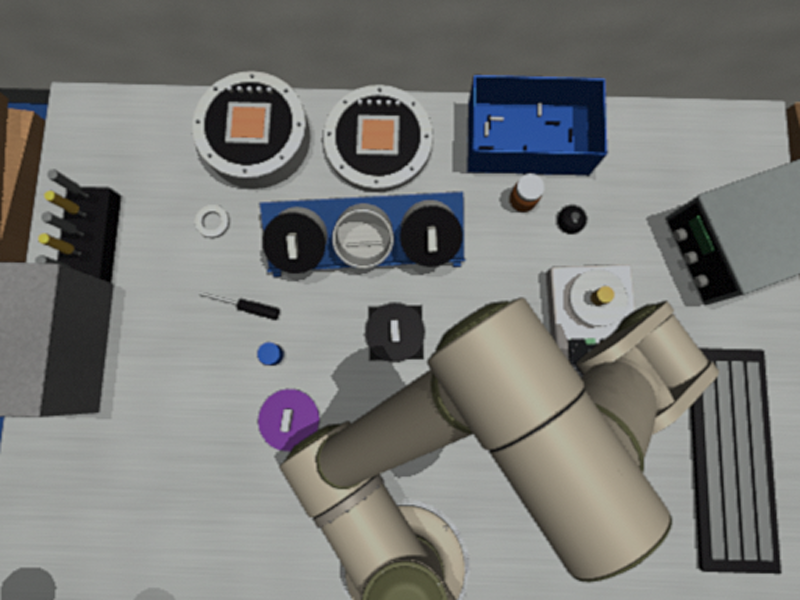

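```bash
python3 -m handwheel '[[[0.1,-0.15,0,0,0,0,1],[0.6,0,0,0,0,0,1],[0.6,0,0,0,0,0,1],[0.5,0,0,0,0,0,1],[0.15,0.1,0,0,0,0,1],[0,0.2,0,0,0,0,1],[0,0.2,0,0,0,0,1],[0,0.1,0,0,0,0,1],[0,0,0,0,0,0,1],[0,0,0,0,0,0,1]]]' 25
python3 -c "
from h import *
plan([400,-412,64],RD(0.059),6)
p,d=cap('scene','scene7')
V,U=np.mgrid[0:384,0:512]; W=world('scene',d,U.ravel(),V.ravel()).reshape(384,512,3)
k=(p.max(-1)<55)&(abs(W[...,0]-398)<25)&(abs(W[...,1]+415)<30)&(W[...,2]<140)&(W[...,2]>54); q=W[k]; print(k.sum(),q.min(0),np.percentile(q[:,2],[0,2,5,10]))
cv2.imwrite('pics/c9.png',cv2.resize(p[:,:,::-1][80:140,140:215],(750,600),interpolation=cv2.INTER_CUBIC))
"
```

```text
clock: 28.5
ee_pos: [400.4, -414.6, 66.0]
orientation: [0.517, -0.476, 0.49, -0.515]
force: [-0.7, 0.7, 0.8]
finger_gap: 0.002
t 28.5 pos [ 400.4 -414.6   66. ] gap 0.2 F [-0.7  0.7  0.8] | total shift mm [-2.7  1.9 -0.3] rv [-0.012  0.006  0.016]
N 6 row shares [-0.018  0.013 -0.002] [-0.014  0.007  0.017]
85 [ 396.87989962 -425.03531217   69.29171355] [69.29171355 73.51005094 75.81055628 78.75288935]
```

View pics/c9.png

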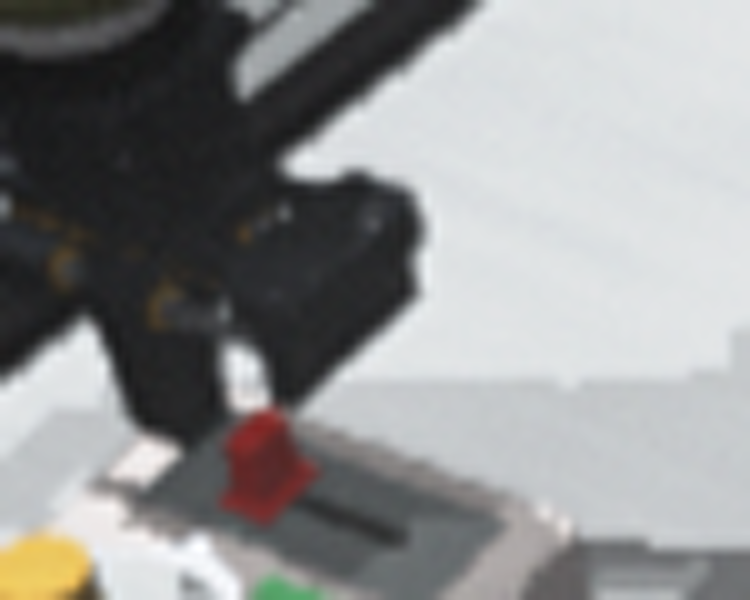

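```bash
python3 -m handwheel '[[[0,0.1,0,0,0,0,1],[0,0.1,0,0,0,0,1],[-0.1,0,0,0,0,0,1],[-0.3,0,0,0,0,0,1],[-0.3,0,0,0,0,0,1],[-0.3,0,0,0,0,0,1],[-0.3,0,0,0,0,0,1],[-0.2,0,0,0,0,0,1],[0,0,0,0,0,0,1],[0,0,0,0,0,0,1]]]' 25
python3 -c "
from h import *
plan([397,-365,60],RD(0.059),6)
p,d=cap('scene','scene8')
cv2.imwrite('pics/c10.png',cv2.resize(p[:,:,::-1][80:140,140:215],(750,600),interpolation=cv2.INTER_CUBIC))
"
```

```text
clock: 29.55
ee_pos: [398.3, -376.0, 61.0]
orientation: [0.518, -0.474, 0.492, -0.514]
force: [-0.7, -5.2, -2.8]
finger_gap: 0.006
t 29.55 pos [ 398.3 -376.    61. ] gap 0.5 F [-0.7 -5.2 -2.8] | total shift mm [-11.1   0.7  -0.6] rv [-0.014  0.007  0.022]
N 6 row shares [-0.074  0.005 -0.004] [-0.015  0.008  0.025]
```

View pics/c10.png

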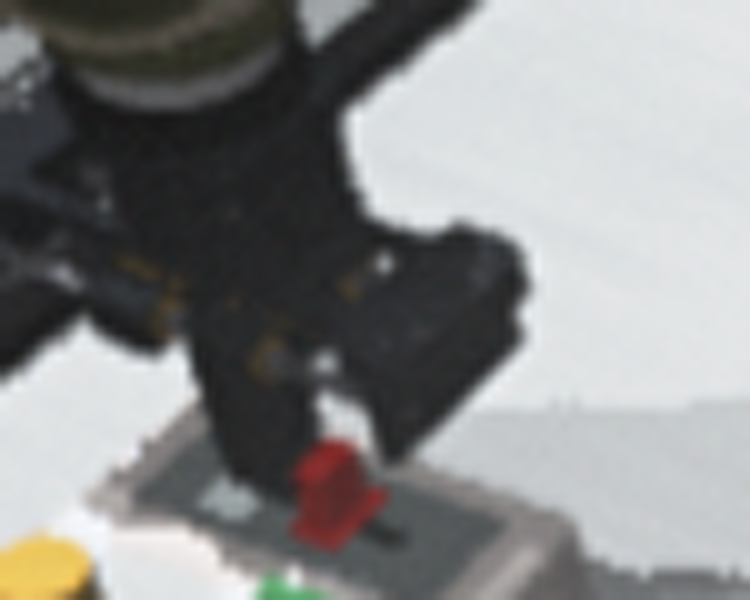

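```bash
python3 -m handwheel '[[[-0.2,0,0,0,0,0,1],[-0.2,0,0,0,0,0,1],[-0.15,0,0,0,0,0,1],[-0.12,0,0,0,0,0,1],[-0.1,0,0,0,0,0,1],[-0.1,0,0,0,0,0,1],[-0.1,0,0,0,0,0,1],[-0.1,0,0,0,0,0,1],[-0.1,0,0,0,0,0,1],[-0.1,0,0,0,0,0,1]]]' 25
python3 -c "
from h import *
plan([397,-365,60],RD(0.059),6)
p,d=cap('scene','scene9')
cv2.imwrite('pics/c11.png',cv2.resize(p[:,:,::-1][80:140,140:215],(750,600),interpolation=cv2.INTER_CUBIC))
"
```

```text
clock: 30.6
ee_pos: [397.7, -364.7, 61.7]
orientation: [0.525, -0.463, 0.505, -0.505]
force: [-1.9, -14.5, -6.8]
finger_gap: 0.007
t 30.6 pos [ 397.7 -364.7   61.7] gap 0.6 F [ -1.9 -14.5  -6.8] | total shift mm [ 0.1  1.7 -0.8] rv [-0.02   0.004  0.062]
N 6 row shares [ 0.001  0.011 -0.005] [-0.023  0.004  0.069]
```

View pics/c11.png

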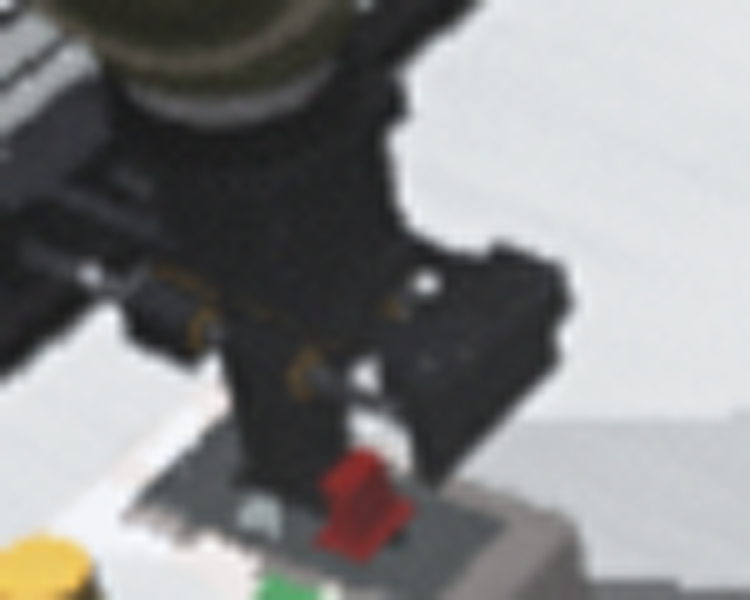

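```bash
python3 - <<'E'
from h import *
V,U=np.mgrid[0:384,0:512]
for t in '0579':
    p=np.load(f'pics/scene{t}_p.npy').astype(int);d=np.load(f'pics/scene{t}_d.npy');W=world('scene',d,U.ravel(),V.ravel()).reshape(384,512,3)
    m=(p[...,0]>90)&(p[...,1]<60)&(p[...,0]-p[...,1]>60)&(abs(W[...,0]-398)<40)&(abs(W[...,1]+360)<60); q=W[m]; print(t,m.sum(),np.median(q,0).round(1),q.min(0).round(),q.max(0).round())
E
```

```text
0 22 [ 401.6 -378.6   58.7] [ 387. -385.   53.] [ 410. -375.   79.]
5 20 [ 402.9 -380.    66.4] [ 388. -388.   52.] [ 411. -371.   80.]
7 22 [ 404.4 -381.    57. ] [ 389. -393.   51.] [ 412. -374.   79.]
9 30 [ 401.  -339.7   57.4] [ 386. -350.   51.] [ 409. -333.   79.]
```

```bash
python3 -m handwheel '[[[0.3,0,0,0,0,0,1],[0.5,0,0,0,0,0,1],[0.5,0,0,0,0,0,1],[0.5,0,0,0,0,0,1],[0.3,-0.1,0,0,0,0,1],[0.1,-0.4,0,0,0,0,0.7],[0,-0.8,0,0,0,0,0.5],[0,-1,-0.2,0,0,0,0.5],[0,-1,-0.4,0,0,0.1,0.5],[0,-0.8,-0.4,0,0,0.2,0.5]]]' 25
python3 -c "
from h import *
p,d=cap('scene','scene10')
cv2.imwrite('pics/c12.png',cv2.resize(p[:,:,::-1][80:140,140:215],(750,600),interpolation=cv2.INTER_CUBIC))
V,U=np.mgrid[0:384,0:512];p=p.astype(int);W=world('scene',d,U.ravel(),V.ravel()).reshape(384,512,3)
m=(p[...,0]>90)&(p[...,1]<60)&(p[...,0]-p[...,1]>60)&(abs(W[...,0]-398)<40)&(abs(W[...,1]+360)<60); q=W[m]; print(m.sum(),np.median(q,0).round(1))
# lid on mat
q=W-np.array([447,32,28]); m=(p.min(-1)>110)&(abs(q[...,0])<40)&(abs(q[...,1])<30)&(W[...,2]>30)&(W[...,2]<60)
b=W[m]; print('bar',m.sum(),b.mean(0).round(1),np.percentile(b,[3,97],axis=0).round(),cv2.minAreaRect(b[:,:2].astype(np.float32)))
plan([446,32,90],RD(psi),16)
"
```

```text
clock: 31.65
ee_pos: [373.1, -415.9, 170.2]
orientation: [-0.513, 0.478, -0.489, 0.519]
force: [-0.5, 0.1, 0.6]
finger_gap: 0.433
29 [ 401.  -378.7   72.2]
bar 60 [448.8  33.5  40. ] [[429.  26.  37.]
 [468.  40.  43.]] ((446.670166015625, 33.28606414794922), (42.62369155883789, 14.217529296875), 5.643731117248535)
t 31.7 pos [ 372.6 -417.5  173.4] gap 41.9 F [-0.6 -1.8  2.9] | total shift mm [-444.6   81.7  100.1] rv [-0.019 -0.02   0.008]
N 16 row shares [-1.108  0.206  0.263] [-0.008 -0.008  0.003]
```

View pics/scene10.png

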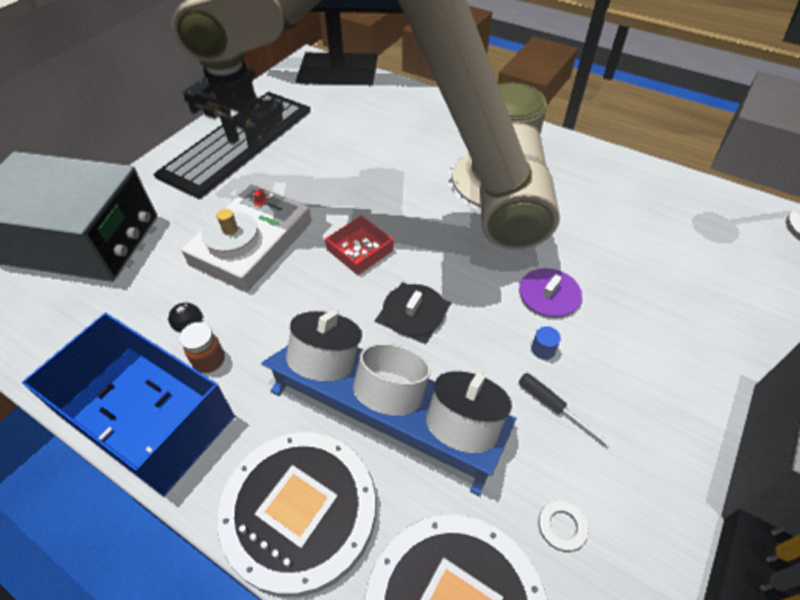

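```bash
python3 -m handwheel '[[[-0.8,0,0.1,0,0,0,0.5],[-1,0,0.22,-0.01,-0.01,0,0.5],[-1,0,0.22,-0.01,-0.01,0,0.5],[-1,0,0.22,-0.01,-0.01,0,0.5],[-1,0,0.22,-0.01,-0.01,0,0.5],[-1,0,0.22,-0.01,-0.01,0,0.5],[-1,0.1,0.22,-0.01,-0.01,0,0.5],[-1,0.1,0.22,-0.01,-0.01,0,0.5],[-1,0.1,0.22,-0.01,-0.01,0,0.5],[-1,0.1,0.22,-0.01,-0.01,0,0.5]]]' 25
python3 -c "
from h import *
plan([446,32.5,85],RD(psi),7)
"
```

```text
clock: 32.7
ee_pos: [408.1, -159.5, 164.2]
orientation: [0.519, -0.477, 0.486, -0.517]
force: [0.6, 0.0, 0.3]
finger_gap: 0.5
t 32.7 pos [ 408.1 -159.5  164.2] gap 44.0 F [0.6 0.  0.3] | total shift mm [-189.6   77.4   51.2] rv [-0.008 -0.011  0.012]
N 7 row shares [-1.08   0.447  0.299] [-0.008 -0.01   0.011]
```

```bash
python3 -m handwheel '[[[-1,0.2,0.28,0,0,0,0.5],[-1,0.3,0.28,0,0,0,0.5],[-1,0.4,0.28,-0.02,-0.02,0.02,0.5],[-1,0.4,0.28,-0.02,-0.02,0.02,0.5],[-1,0.4,0.28,0,0,0.02,0.5],[-1,0.4,0.28,0,0,0.02,0.5],[-0.8,0.4,0.2,0,0,0,0.5],[-0.3,0.3,0,0,0,0,0.5],[0,0.1,0,0,0,0,0.5],[0,0,0,0,0,0,0.5]]]' 25
python3 -c "
from h import *
plan([446,32.5,38],RD(psi),7)
p,d=cap('top','top11')
"
```

```text
clock: 33.7
ee_pos: [440.5, 33.3, 89.3]
orientation: [-0.52, 0.478, -0.479, 0.522]
force: [0.8, -1.1, -0.2]
finger_gap: 0.499
t 33.7 pos [440.5  33.3  89.3] gap 43.9 F [ 0.8 -1.1 -0.2] | total shift mm [ 1.3 51.3  5.2] rv [-0.003  0.001 -0.   ]
N 7 row shares [0.008 0.293 0.03 ] [-0.003  0.001 -0.   ]
```

View pics/top11.png

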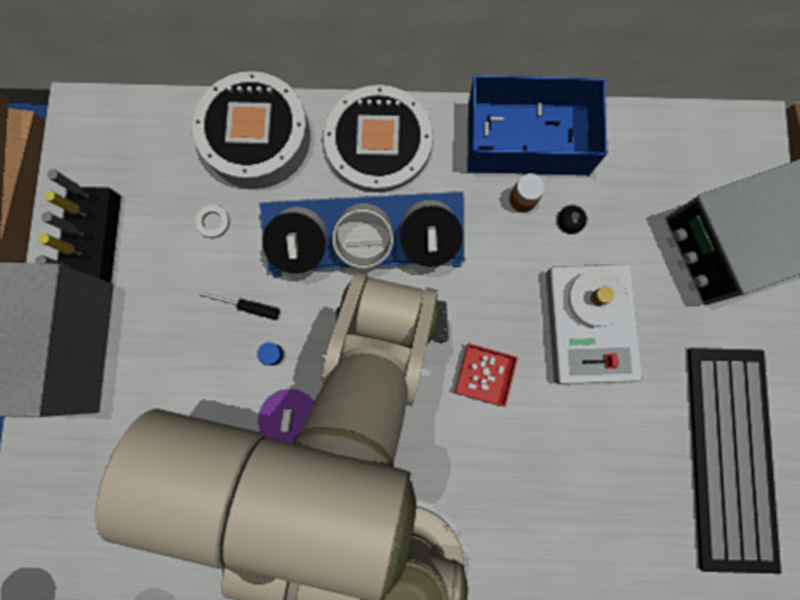

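```bash
python3 -m handwheel '[[[0.03,0.3,0.25,0,0,0,0.5],[0,0.45,0.05,0,0,0,0.5],[0,0.45,0,0,0,0,0.5],[0,0.4,0,0,0,0,0.5],[0,0.2,0,0,0,0,0.5],[0,0.1,0,0,0,0,0.5],[0,0,0,0,0,0,0.8],[0,0,0,0,0,0,1],[0,0,0,0,0,0,1],[0,0,0,0,0,0,1]]]' 25
python3 -c "
from h import *
plan([447,32.5,37],RD(psi),7)
"
```

```text
clock: 34.75
ee_pos: [453.0, 27.9, 41.4]
orientation: [-0.517, 0.477, -0.483, 0.521]
force: [-0.7, 0.1, 0.1]
finger_gap: 0.157
t 34.75 pos [453.   27.9  41.4] gap 13.9 F [-0.7  0.1  0.1] | total shift mm [-5.1  4.3 -5.6] rv [-0.011 -0.007  0.002]
N 7 row shares [-0.029  0.025 -0.032] [-0.01  -0.006  0.002]
```

```bash
python3 -m handwheel '[[[0,0,0,0,0,0,0.7],[0,0,0,0,0,0,0.7],[0,0.1,-0.15,0,0,0,0.7],[0,0.08,-0.08,0,0,0,0.7],[0,0.03,-0.03,0,0,0,0.7],[0,0,0,0,0,0,0.7],[0,0,0,0,0,0,1],[0,0,0,0,0,0,1],[0,0,0,0,0,0,1],[0,0,0,0,0,0,1]]]' 25
python3 -c "
from h import *
plan([447,32.5,37],RD(psi),7)
cap('scene','scene12')
"
```

```text
clock: 35.75
ee_pos: [445.8, 27.5, 35.9]
orientation: [-0.517, 0.477, -0.483, 0.521]
force: [-0.3, 0.5, -0.4]
finger_gap: 0.153
t 35.75 pos [445.8  27.5  35.9] gap 13.5 F [-0.3  0.5 -0.4] | total shift mm [-4.9 -1.1  1.6] rv [-0.011 -0.006  0.002]
N 7 row shares [-0.028 -0.006  0.009] [-0.01  -0.006  0.002]
```

View pics/scene12.png

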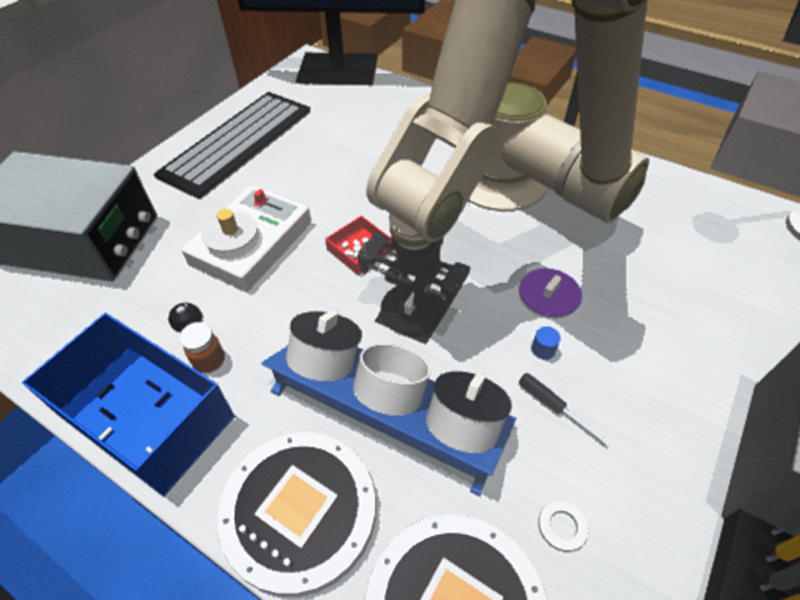

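```bash
python3 -m handwheel '[[[0,-0.3,0,0,0,0,1],[0,-0.8,0,0,0,0,1],[0,-1,0,0,0,0,1],[0,-1,0,0,0,0,1],[0,-1,0,0.2,0,0,1],[-0.2,-0.8,0,0.4,0,0,1],[-0.3,-0.5,0.1,0.5,0,0,1],[-0.3,-0.2,0.2,0.5,0,0,1],[-0.3,0,0.3,0.5,0,0,1],[-0.3,0,0.4,0.4,0,0,1]]]' 30
python3 -c "
from h import *
plan(LID['b']-1.3*xs+38*n,RT,6)
"
```

```text
clock: 36.8
ee_pos: [462.9, 64.8, 192.7]
orientation: [-0.406, 0.374, -0.567, 0.611]
force: [-0.0, -0.2, -0.9]
finger_gap: 0.148
t 36.8 pos [462.9  64.8 192.7] gap 13.1 F [-0.  -0.2 -0.9] | total shift mm [-21.3  86.2  97. ] rv [ 0.122 -0.005  0.006]
N 6 row shares [-0.139  0.607  0.617] [ 0.136 -0.006  0.006]
```

```bash
python3 -m handwheel '[[[-0.1,0.5,0.6,0.14,0,0,1],[-0.13,0.6,0.6,0.14,0,0,1],[-0.13,0.6,0.6,0.14,0,0,1],[-0.13,0.6,0.6,0.14,0,0,1],[-0.13,0.55,0.6,0.14,0,0,1],[-0.1,0.4,0.45,0.1,0,0,1],[-0.05,0.1,0.1,0,0,0,1],[0,0,0,0,0,0,1],[0,0,0,0,0,0,1],[0,0,0,0,0,0,1]]]' 30
python3 -c "
from h import *
plan(LID['b']-1.3*xs+8*n,RT,6)
"
```

```text
clock: 37.8
ee_pos: [578.5, 95.4, 159.4]
orientation: [-0.367, 0.337, -0.589, 0.636]
force: [-0.3, 0.7, -2.0]
finger_gap: 0.146
t 37.8 pos [578.5  95.4 159.4] gap 12.8 F [-0.3  0.7 -2. ] | total shift mm [ 0.3 39.8  0.4] rv [-0.004 -0.003  0.005]
N 6 row shares [0.003 0.266 0.003] [-0.004 -0.003  0.006]
```

```bash
python3 -m handwheel '[[[0,0.2,0,0,0,0,1],[0,0.25,0,0,0,0,1],[0,0.25,0,0,0,0,1],[0,0.1,0,0,0,0,1],[0,0,0,0,0,0,1],[0,0,0,0,0,0,1],[0,0,0,0,0,0,1],[0,0,0,0,0,0,1],[0,0,0,0,0,0,1],[0,0,0,0,0,0,1]]]' 30
python3 -c "
from h import *
plan(LID['b']-1.3*xs+8*n,RT,6)
p,d=cap('scene','scene13')
cv2.imwrite('pics/c13.png',cv2.resize(p[:,:,::-1][180:300,160:340],(800,533),interpolation=cv2.INTER_CUBIC))
"
```

```text
clock: 38.8
ee_pos: [588.7, 95.9, 141.2]
orientation: [-0.367, 0.337, -0.589, 0.636]
force: [-0.0, 0.2, -1.3]
finger_gap: 0.148
t 38.8 pos [588.7  95.9 141.2] gap 13.1 F [-0.   0.2 -1.3] | total shift mm [ 0.1 19.   0.7] rv [-0.004 -0.003  0.005]
N 6 row shares [0.001 0.126 0.005] [-0.004 -0.003  0.006]
```

View pics/c13.png

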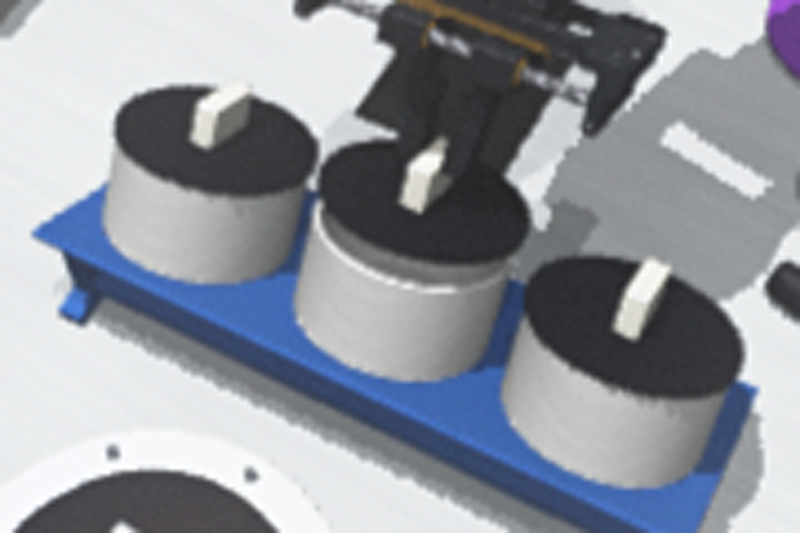

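```bash
python3 -m handwheel '[[[0,0.15,0,0,0,0,1],[0,0.15,0,0,0,0,1],[0,0.15,0,0,0,0,1],[0,0.12,0,0,0,0,1],[0,0.08,0,0,0,0,1],[0,0.05,0,0,0,0,1],[0,0.03,0,0,0,0,1],[0,0,0,0,0,0,1],[0,0,0,0,0,0,1],[0,0,0,0,0,0,1]]]' 30
python3 -c "
from h import *
plan(LID['b']-1.3*xs+8*n,RT,6)
p,d=cap('scene','scene14')
cv2.imwrite('pics/c14.png',cv2.resize(p[:,:,::-1][180:300,160:340],(800,533),interpolation=cv2.INTER_CUBIC))
"
```

```text
clock: 39.85
ee_pos: [598.2, 96.6, 125.2]
orientation: [-0.367, 0.337, -0.589, 0.636]
force: [-0.9, -0.5, -0.6]
finger_gap: 0.149
t 39.85 pos [598.2  96.6 125.2] gap 13.1 F [-0.9 -0.5 -0.6] | total shift mm [0.1 0.3 0.6] rv [-0.005 -0.002  0.006]
N 6 row shares [0.    0.002 0.004] [-0.005 -0.003  0.006]
```

View pics/c14.png

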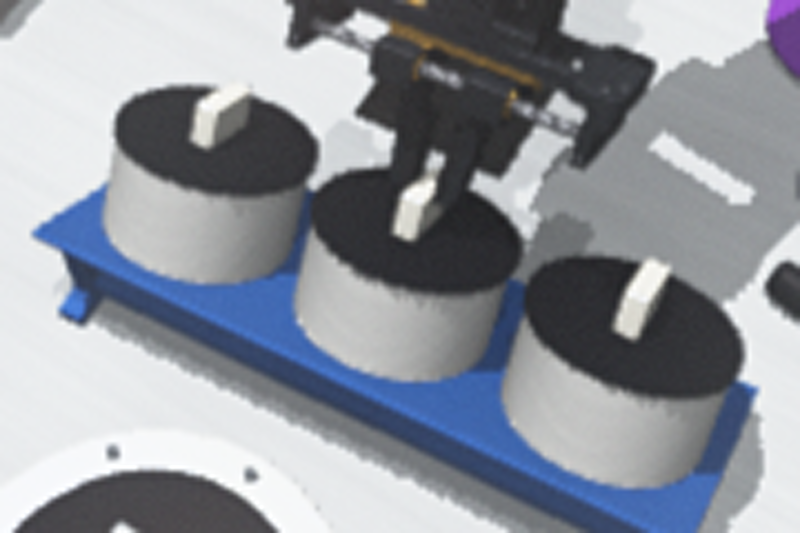

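```bash
python3 -m handwheel '[[[0,0.08,0,0,0,0,1],[0,0.05,0,0,0,0,1],[0,0,0,0,0,0,0.7],[0,0,0,0,0,0,0.5],[0,0,0,0,0,0,0.5],[0,0,0,0,0,0,0.5],[0,-0.3,0,0,0,0,0.5],[0,-0.8,0,0,0,0,0.5],[0,-1,0,0,0,0,0.5],[0,-1,-0.2,0,0,0,0.5]]]' 30
python3 -m handwheel '[[[0,-0.6,-0.8,0,0,0,0.5],[0,-0.6,-1,0,0,0,0.5],[0,-0.6,-1,0,0,0,0.5],[0,-0.6,-1,0,0,0,0.5],[0,-0.6,-1,0,0,0,0.5],[0,-0.3,-0.5,0,0,0,0.5],[0,0,0,0,0,0,0.5],[0,0,0,0,0,0,0.5],[0,0,0,0,0,0,0.5],[0,0,0,0,0,0,0.5]]]'
python3 - <<'E'
from h import *
cap('top','top15');cap('scene','scene15')
import m2
G=list(LID.values())
for t,c in [('top0','top'),('top15','top'),('scene0','scene'),('scene15','scene')]:
    print(t); m2.fit(c,t,G,0)
p=np.load('pics/scene15_p.npy')
cv2.imwrite('pics/c15.png',cv2.resize(p[:,:,::-1][180:300,160:340],(800,533),interpolation=cv2.INTER_CUBIC))
print(st()['clock'])
E
```

```text
clock: 40.9
ee_pos: [554.5, 93.2, 189.5]
orientation: [-0.368, 0.337, -0.589, 0.636]
force: [0.8, 0.5, -0.5]
finger_gap: 0.498
clock: 41.9
ee_pos: [393.3, 80.8, 199.5]
orientation: [-0.365, 0.333, -0.591, 0.638]
force: [0.6, 0.3, 1.1]
finger_gap: 0.501
top0
top h0 -12.3 ell axes mm [113.  134.5] grip from disc [611.8 -26.2 118.6] from bar [612.  -32.5 118.2] bar ang in lid xy deg -1.8 [12. 40.] 70
top h0 -12.0 ell axes mm [111.3 147.7] grip from disc [602.   97.8 118.9] from bar [602.   96.6 118.6] bar ang in lid xy deg -2.0 [12. 43.] 65
top h0 -11.8 ell axes mm [112.4 134.7] grip from disc [591.5 221.  118.9] from bar [591.  225.5 118.7] bar ang in lid xy deg -2.1 [14. 41.] 70
top15
top h0 -12.2 ell axes mm [114.5 133.8] grip from disc [611.1 -26.1 118.3] from bar [610.5 -32.5 117.4] bar ang in lid xy deg -1.0 [12. 43.] 70
top h0 -12.1 ell axes mm [111.6 149.9] grip from disc [602.4  96.9 119. ] from bar [601.8  97.5 119.1] bar ang in lid xy deg -1.2 [13. 40.] 65
top h0 -11.8 ell axes mm [112.5 136.7] grip from disc [591.3 220.3 118.8] from bar [590.8 225.5 118. ] bar ang in lid xy 
[... 211 characters left out ...]
.4] grip from disc [609.7 100.1 121.3] from bar [607.1  97.6 119.4] bar ang in lid xy deg -0.8 [13. 43.] 57
scene h0 -14.0 ell axes mm [ 62.4 135.6] grip from disc [599.1 222.3 120.8] from bar [596.5 226.7 119. ] bar ang in lid xy deg -0.4 [44. 14.] 70
scene15
scene h0 -13.9 ell axes mm [ 57.1 127.3] grip from disc [618.2 -24.2 120.4] from bar [616.6 -31.4 118.6] bar ang in lid xy deg -3.0 [42. 14.] 55
scene h0 -13.8 ell axes mm [ 60.5 145. ] grip from disc [610.2 100.8 121.7] from bar [607.9  98.5 119.5] bar ang in lid xy deg -1.7 [14. 41.] 59
scene h0 -14.0 ell axes mm [ 62.4 134.5] grip from disc [599.5 221.7 121. ] from bar [596.6 226.8 119.4] bar ang in lid xy deg -0.6 [42. 14.] 70
42.0
```

View pics/c15.png

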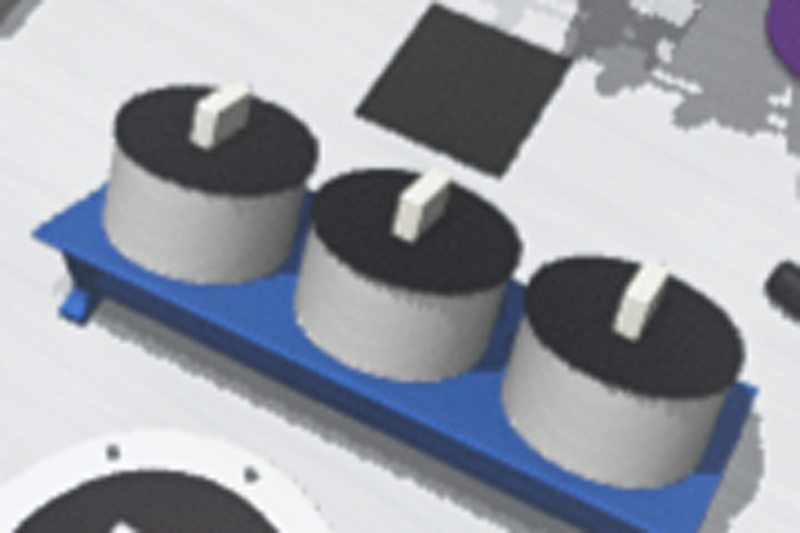

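View pics/top15.png

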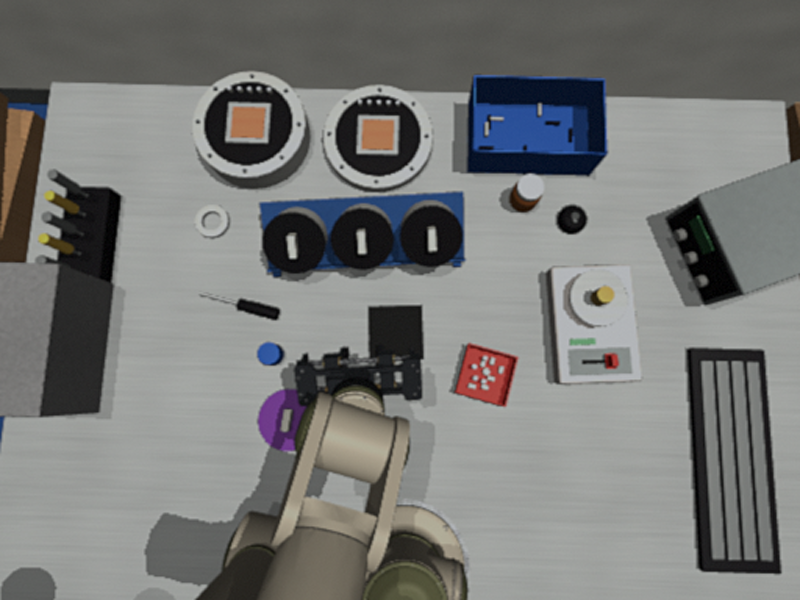

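```bash
python3 - <<'E'
from h import *
V,U=np.mgrid[0:384,0:512]
for t,c in [('top15','top'),('scene15','scene')]:
    p=np.load(f'pics/{t}_p.npy').astype(int);d=np.load(f'pics/{t}_d.npy');W=world(c,d,U.ravel(),V.ravel()).reshape(384,512,3)
    k=(np.hypot(W[...,0]-515,W[...,1]+354)<50)&(W[...,2]>60)&(W[...,2]<95)&(p.max(-1)-p.min(-1)<30); print('pan z',np.median(W[k][:,2]))
    m=(p[...,0]>90)&(p[...,1]<70)&(p[...,0]-p[...,1]>60)&(abs(W[...,0]-398)<40)&(abs(W[...,1]+360)<60); print('tab',np.median(W[m],0).round(1))
print(env.job_done(), st()['clock'])
E
```

```text
pan z 78.77784991152589
tab [ 392.6 -379.5   74. ]
pan z 78.67418021048854
tab [ 403.  -378.1   60.8]
the job is handed in; nothing more can be done
the job is handed in; nothing more can be done
```

I found the plug, recorded it on the scale and closed all three tubs, then handed the job in at about 42 s of the 72 s allowed. No verdict was reported.

- **Finding the plug:** The right-hand tub held a white spacer, so I put its lid straight back. The brass plug was in the middle tub. I never opened the left-hand tub.
- **Placing it:** I laid the middle lid on the mat and lowered the plug onto the pan until the wrist force read about zero. Then I let go.
- **Record slide:** The first push passed just over the tab without touching it, because the closed fingertips sat higher than `env.tips_ahead` implied. I went back about 16 mm lower. The tab then moved about 40 mm to its stop, with about 14 N on the wrist. It sprang home when I backed off.
- **Lid:** My first grip of the lid on the mat was off-centre and too high, so I opened, re-gripped and then seated it on the middle tub.

**Last checks**
- **Pan:** The depth pictures put it at z ≈ 78.7 mm against about 86.1 mm empty, a sink of about 7.4 mm.
- **Slide:** The tab measured within about 2 mm of home along its travel. The two cameras disagree by about 10 mm across that direction, where they showed different parts of the tab.
- **Lids:** All three grip bars were within about 2 mm of where they started, in both cameras. The tilt was judged only by eye in the pictures. The cameras differ from each other by about 5 mm in x throughout, so this compares each lid with its own starting picture.
- **Bystanders:** They looked unmoved in the pictures; I did not measure them. The gripper was clear of everything.

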